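# Fill the sample block and hold the sprung chamber cover at its index

### The arm

A 6-joint arm with a two-finger parallel gripper is mounted at the origin on a cart in front of the work surface, level with it; the furniture and walls round the work are solid. World frame = base frame: x ahead of the robot, y to its left, z up, the work surface at z = 0. Lengths are in m, angles in degrees, forces in N, time in s.
With the tool pointing down it reaches from about 0.325 to 0.9 m from the base axis. Payload 6.1 kg.
Tool frame: the origin (TCP) lies on the front face of the gripper's body, between the roots of the fingers; the fingertips stand 70 mm ahead of it and the grasp point (between the pads) lies 51 mm ahead of it; z points along the fingers, y is the line along which they close (so a half turn about z gives the same grasp; the last joint's range is limited). The gripper opens to 87 mm and grips with 3 to 60 N. Pads are 19 mm wide; open, the fingers measure 117 mm over their backs; the gripper's body (75 mm by 190 mm) begins 51 mm behind the grasp point.
Start: joints at [-82.684, 12.628, 87.462, -0, 79.91, -7.225], TCP at [0.157, -0.605, 0.292] pointing down, gripper open.
Joint ranges: [-170.65, 170.65], [-52.31, 119.04], [5.05, 147.46], [-71.25, 251.25], [11.57, 151.72], [-153.62, 153.62]. Speed limits (degrees/s): [147.25, 147.25, 172.46, 180, 180, 180].

### API

Orientations are given as a 3x3 rotation matrix whose columns are the frame's x, y, z axes.
In Python, from plant import bot, capture, camera_model gives the robot as it stands.
- The arm moves only by the tool carry_out, never from a script. Its argument "rows" is a list of rows, each a list of 7 numbers: the shift along the tool's x, y, z in m, then the turn, a rotation vector about the tool's x, y, z in degrees, then the closure in counts, from 0 (fully open) to 255 (shut). In form: [[tx, ty, tz, wx, wy, wz, claw], ...]. A call has 1 to 5 rows; each row is the pose to reach, as a shift and turn from the pose commanded when the call began, along the tool's axes at that moment; what a row does not reach only later rows make up. A row lasts 1/12 s, in which the tool goes at most 41.7 mm and 7.16 degrees, less where a joint would pass 70% of its speed; a pose out of reach is approached as far as the arm can. A call with a gripper value outside its range is refused whole. The fingers move at their own pace and stop on an object; "squeeze" is the grip in N (left out, the last holds). Time passes only in rows, so rows that repeat a pose let the fingers close. It gives the time, the measured TCP pose, the force, the opening and the grip force at its end, in the units of the state.
- bot.sense(): the state, without advancing time (a new reading comes with each control period).
- capture(name): name is "scene" or "top" or "wrist"; returns (picture, depth): 384x512x3 uint8, blue, green, red; 384x512 float32, m along the optical axis (not along the pixel's ray), 0 where there is no reading.
- camera_model(name): a dict with "fov_y" (degrees; the focal length in pixels is half the picture's height over the tangent of half this angle, whatever the lens; pixels are square), "cx", "cy" (the principal point, pixels), "view" (4x4, takes a point from world to camera coordinates). Camera axes: x right, y down, z forward; pixel columns grow to the right and rows downward; lengths in m; the calibration is good to about 2 mm. A picture is of the moment at which its call begins: read the wrist's pose just before it. camera_model takes no time and is no camera call; for the wrist camera it gives the pose at the moment of the call.
- bot.close_job(): hands the job in; it is judged then, once.
The state is a dict: "t": time; "joint_pos": joint angles; "dq": joint speeds; "joint_torque": joint torques, N m; "eef_pos": TCP position; "eef_rot": TCP orientation; "force": force on the tool from outside, world axes, zero at the start; "wrist_torque": the same for the moment, N m; "gripper_width": opening from 0.0 (shut) to 1.0 (fully open); "finger_force": force on a finger pad.
Only numpy, scipy, OpenCV 4.12 (cv2) and the standard library are available. Lean on these libraries where they do the work, as an engineer would, in place of code of your own. Each camera call takes 0.05 s, during which the arm holds its last target. There are 200 camera calls.

### The job

Put one spare steel disc flat into each empty pocket of the sample block, leaving the discs already in their pockets, the index clip, the coil standard, the weight and the tin as they are. Then, so that a colleague can slide the block in, lift the chamber's sprung cover until its pointer stands at the white line of the index clip, and finish holding it there with the gripper: do not let go, it would snap shut.

Things in the scene. Friction and masses are not known exactly. Their poses are not given: they have to be found in the camera images.
- block: fixed aluminium sample block, 56 x 200 x 14 mm, lying flat on the bench left of the chamber; origin at the centre of its underside, y along the row of four round pockets, z up. Pockets: 33 mm wide, 6 mm deep (floor 8 mm above the bench), 50 mm apart, so a seated disc stands 6 mm proud of the block.
- block_hole0 (a point): centre of the mouth of pocket 0 of the block, level with the block's top face, 6 mm above the pocket floor; it may be empty or already hold a disc.
- block_hole1 (a point): centre of the mouth of pocket 1 of the block, level with the block's top face, 6 mm above the pocket floor; it may be empty or already hold a disc.
- block_hole2 (a point): centre of the mouth of pocket 2 of the block, level with the block's top face, 6 mm above the pocket floor; it may be empty or already hold a disc.
- block_hole3 (a point): centre of the mouth of pocket 3 of the block, level with the block's top face, 6 mm above the pocket floor; it may be empty or already hold a disc.
- disc0: ring-shaped plain steel sample disc, 28 mm diameter, 12 mm thick, 57 g, origin at the centre of its underside, z up. All five discs are alike; each lies either in a pocket of the block or loose on the bench as a spare (which ones: see the positions).
- disc1: ring-shaped plain steel sample disc, 28 mm diameter, 12 mm thick, 57 g, origin at the centre of its underside, z up. All five discs are alike; each lies either in a pocket of the block or loose on the bench as a spare (which ones: see the positions).
- disc2: ring-shaped plain steel sample disc, 28 mm diameter, 12 mm thick, 57 g, origin at the centre of its underside, z up. All five discs are alike; each lies either in a pocket of the block or loose on the bench as a spare (which ones: see the positions).
- disc3: ring-shaped plain steel sample disc, 28 mm diameter, 12 mm thick, 57 g, origin at the centre of its underside, z up. All five discs are alike; each lies either in a pocket of the block or loose on the bench as a spare (which ones: see the positions).
- disc4: ring-shaped plain steel sample disc, 28 mm diameter, 12 mm thick, 57 g, origin at the centre of its underside, z up. All five discs are alike; each lies either in a pocket of the block or loose on the bench as a spare (which ones: see the positions).
- chamber: fixed grey sample chamber, open box 140 (x) x 220 (y) x 45 mm high, front facing its own -x, origin at the centre of its underside, y along the hinge, z up. It carries the aluminium cover, the scale arc and the index. The arc (radius 106 mm about the hinge) stands up to 150 mm above the bench beside the chamber, 119 mm to -y of its middle.
- cover (a joint): opening angle of the cover, rad: 0 shut, growing as the front edge rises, stop at 1.4. A spring hinge (about 0.2 N m shut, 0.35 N m more per rad) and its weight (about 0.3 kg) pull it shut: some 4 to 6 N at the tab. The cover is a plate 146 mm deep, 220 mm wide, 6 mm thick, hinged at the chamber's far edge.
- cover_hinge (a point): middle of the hinge axis, 48 mm above the bench at the chamber's far (+x) edge; the axis runs along the chamber's y.
- cover_tab (a point): pinch point in the dark steel lift tab, mid front edge of the cover: 130 mm in front of the hinge axis, 34 mm above it when shut (82 mm above the bench, 28 above the plate, 10 below the tab's round top). The tab is an upright fin 12 mm thick along the hinge direction, 24 mm deep: pinch from above, fingers closing along the hinge direction; it can turn between the pads as the cover rises.
- cover_pointer (a point): near the tip of the cover's pointer, a thin dark blade at the cover's right-hand (-y) edge, 122 mm from the hinge axis; it moves with the cover.
- index (a joint): angle at which the black index clip is set on the scale arc, rad, on the same scale as cover: the pointer is at the clip's white line when the two are equal. Clamped; not to be moved.
- index_mark (a point): the place on the pointer's path straight outward of the white line of the index clip, 122 mm from the hinge axis. The clip is a black block 21 x 12 mm, 16 mm along the arc, clamped on the aluminium scale arc at the chamber's right-hand (-y) side.
- coil: bystander: blue-grey round coil standard with two pins up, 50 mm diameter, 46 mm tall, origin under its centre.
- weight: bystander: brass weight with a knob, 22 mm diameter, 36 mm tall, origin under its centre.
- tin: bystander: flat round tin with a press lid, 54 mm diameter, 25 mm tall, origin under its centre.

How it is judged:
By the outcome, as a careful person would: the job done as asked, in the order asked, and still so for the second after the job is handed in, while the arm keeps its last pose, push and grip.
It also fails if it takes over 72 s, if anything falls off the work surface, if the arm or the gripper's body presses on something with over 40 N, if the wrist force passes 120 N, or if a joint passes its speed limit or range.

## Working session

There is one attempt and no reset: what is moved stays moved. The work goes in short steps, Python scripts to look and compute and a tool call to move; the robot and the scene stay as the last step left them, time stands still between calls to the robot, and variables do not carry over. Pictures are saved under pics/ and viewed, at most 10 in all, crops included, and the job is handed in when it is done.

Besides the shell and the picture viewer there is one more tool, called after "Request:" by a JSON object that holds its "method" and its "body", one argument or row to a line. carry_out: Moves the arm, as the interface text tells. Its arguments: {"type":"object","properties":{"rows":{"type":"array"},"squeeze":{"type":"number"}},"required":["rows"]}

```bash
mkdir -p pics; ls; python3 - <<'E'
from plant import bot,capture,camera_model
import cv2,numpy as np
s=bot.sense();print(s)
for n in("top","scene"):
    m=camera_model(n);print(n,m)
    p,d=capture(n);cv2.imwrite(f"pics/{n}0.png",p);np.save(f"pics/{n}0.npy",d)
E
```

```text
pics
{'t': 0.0, 'joint_pos': array([-8.26816784e+01,  1.26744247e+01,  8.75220869e+01,  8.46085070e-04,
        7.99089138e+01, -7.22507068e+00]), 'dq': array([ 0.0644347 ,  0.01339009,  0.05438779, -0.01380603,  0.01010503,
        0.06950718]), 'joint_torque': array([-8.42684894e-04, -4.94612503e+01, -3.87372530e+01,  6.98508625e-02,
        5.72218664e-02, -1.38300447e-04]), 'eef_pos': array([ 0.15688697, -0.60452097,  0.29117992]), 'eef_rot': array([[ 9.67958421e-01,  2.51110429e-01, -2.19964900e-04],
       [ 2.51110405e-01, -9.67956728e-01,  1.82688247e-03],
       [ 2.45832737e-04, -1.82358175e-03, -9.99998307e-01]]), 'force': array([ 0.50155439,  0.18285302, -0.63314338]), 'wrist_torque': array([-0.01190741, -0.00880187, -0.02685967]), 'finger_force': 0.0, 'gripper_width': 0.9975157744847846}
top {'fov_y': 42.937836498672915, 'cx': 257.67921686671264, 'cy': 190.7628799063919, 'view': array([[ 1.62396713e-02, -9.99864220e-01,  2.79534241e-03,
        -2.71233168e-02],
       [-9.91266740e-01, -1.64658246e-02, -1.30840080e-01,
         5.88892044e-01],
       [ 1.30868342e-01, -6.46130060e-04, -9.91399546e-01,
         1.53039376e+00],
       [ 0.00000000e+00,  0.00000000e+00,  0.00000000e+00,
         1.00000000e+00]])}
scene {'fov_y': 54.63986339336907, 'cx': 257.19609318915906, 'cy': 188.11758410124136, 'view': array([[-0.59348578, -0.80469497,  0.01551276,  0.32939291],
       [-0.5626994 ,  0.40107212, -0.7228489 ,  0.37729174],
       [ 0.57545114, -0.43772956, -0.69083197,  0.66094981],
       [ 0.        ,  0.        ,  0.        ,  1.        ]])}
```

View pics/top0.png

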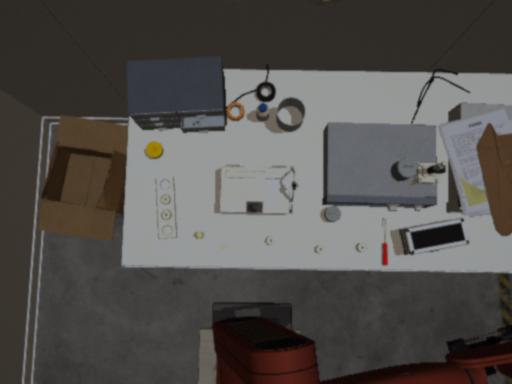

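View pics/scene0.png

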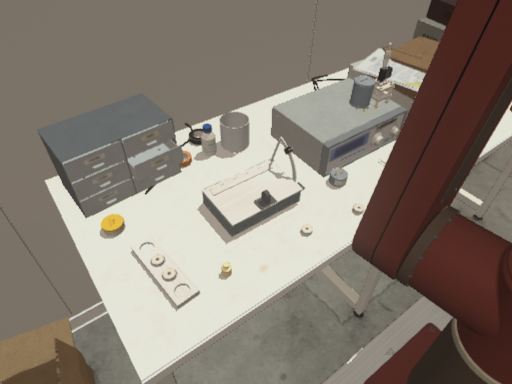

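```bash
cat > h.py <<'E'
import numpy as np,cv2
from plant import bot,capture,camera_model
def K(m):
    f=192/np.tan(np.radians(m["fov_y"]/2));return f,m["cx"],m["cy"]
def cast(m,px,z):
    f,cx,cy=K(m);V=m["view"];R=V[:3,:3];c=-R.T@V[:3,3]
    d=R.T@np.array([(px[0]-cx)/f,(px[1]-cy)/f,1]);return c+d*(z-c[2])/d[2]
def proj(m,P):
    f,cx,cy=K(m);q=m["view"]@np.append(P,1);return np.array([f*q[0]/q[2]+cx,f*q[1]/q[2]+cy])
def shift(P):
    """goal TCP -> shift in tool axes"""
    s=bot.sense();return s["eef_rot"].T@(np.array(P)-s["eef_pos"])
E
python3 - <<'E'
from h import *
m=camera_model("top")
for n,p,z in [("d",(269,240),.012),("d",(319,249),.012),("d",(361,247),.012),("h_far",(167,185),.014),("h",(166,199),.014),("h",(166,215),.014),("h_near",(167,230),.014),("tab",(255,206),.09),("hingeL",(222,168),.048),("hingeR",(291,168),.048),("clip",(295,186),.12),("weight",(199,235),.03),("tin",(154,150),.02),("coil?",(332,214),.04)]:
    print(n,cast(m,p,z).round(3))
p=cv2.imread("pics/top0.png")
cv2.imwrite("pics/c1.png",cv2.resize(p[140:270,130:390],None,fx=3,fy=3,interpolation=cv2.INTER_CUBIC))
w=camera_model("wrist");print(w)
V=w["view"];print("wrist cam in tool",bot.sense()["eef_rot"].T@(-V[:3,:3].T@V[:3,3]-bot.sense()["eef_pos"]),V[:3,:3]@bot.sense()["eef_rot"])
E
```

```text
d [ 0.433 -0.057  0.012]
d [ 0.407 -0.218  0.012]
d [ 0.416 -0.353  0.012]
h_far [0.607 0.279 0.014]
h [0.561 0.281 0.014]
h [0.508 0.278 0.014]
h_near [0.46  0.273 0.014]
tab [ 0.535 -0.01   0.09 ]
hingeL [0.66  0.098 0.048]
hingeR [ 0.664 -0.123  0.048]
clip [ 0.595 -0.131  0.12 ]
weight [0.445 0.168 0.03 ]
tin [0.721 0.325 0.02 ]
coil? [ 0.518 -0.256  0.04 ]
{'fov_y': 64.12590749123058, 'cx': 253.14864011894755, 'cy': 186.8354600819921, 'view': array([[ 0.25067351, -0.96806956, -0.00203054, -0.62414604],
       [-0.92696524, -0.24063357,  0.28780364, -0.03480531],
       [-0.27910256, -0.07026251, -0.95768729,  0.39096833],
       [ 0.        ,  0.        ,  0.        ,  1.        ]])}
wrist cam in tool [ 0.07887919  0.00023526 -0.09193715] [[-4.00999918e-04  9.99999892e-01  2.34598279e-04]
 [-9.57612972e-01 -3.16424893e-04 -2.88057800e-01]
 [-2.88057695e-01 -3.40165509e-04  9.57612995e-01]]
```

View pics/c1.png

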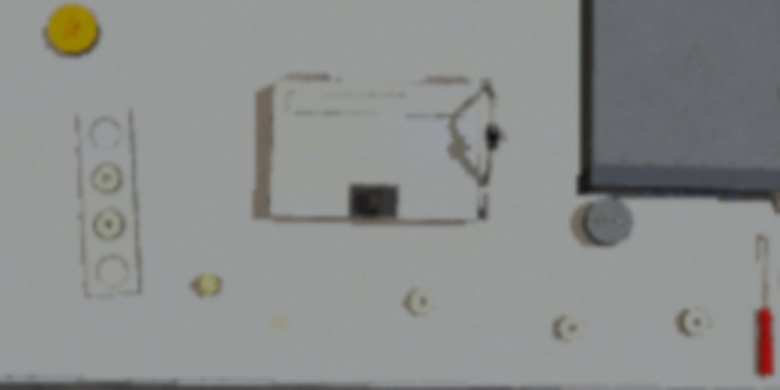

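Request:
{"method": "carry_out", "body": {
  "rows": [
    [0.025, -0.028, 0.003, 0, 0, 0, 0],
    [0.05, -0.056, 0.006, 0, 0, 0, 0],
    [0.075, -0.084, 0.009, 0, 0, 0, 0],
    [0.1, -0.112, 0.012, 0, 0, 0, 0],
    [0.125, -0.14, 0.015, 0, 0, 0, 0]
  ]
}}

```text
t: 0.52
eef_pos: [0.2431, -0.4362, 0.2764]
eef_rot: [[0.968, 0.251, -0.0], [0.251, -0.968, 0.001], [0.0, -0.001, -1.0]]
force: [1.4, 0.3, -0.0]
gripper_width: 1.002
finger_force: 0.0
```

Request:
{"method": "carry_out", "body": {
  "rows": [
    [0.025, -0.028, 0.003, 0, 0, 0, 0],
    [0.05, -0.056, 0.006, 0, 0, 0, 0],
    [0.075, -0.084, 0.009, 0, 0, 0, 0],
    [0.1, -0.112, 0.012, 0, 0, 0, 0],
    [0.125, -0.14, 0.015, 0, 0, 0, 0]
  ]
}}

```text
t: 0.93
eef_pos: [0.3288, -0.2693, 0.2618]
eef_rot: [[0.968, 0.251, -0.0], [0.251, -0.968, 0.0], [-0.0, -0.0, -1.0]]
force: [0.8, 0.4, 0.1]
gripper_width: 1.0
finger_force: 0.0
```

Request:
{"method": "carry_out", "body": {
  "rows": [
    [0.025, -0.028, 0.003, 0, 0, 5, 0],
    [0.05, -0.056, 0.006, 0, 0, 10, 0],
    [0.075, -0.084, 0.009, 0, 0, 14.5, 0],
    [0.1, -0.11, 0.01, 0, 0, 14.5, 0],
    [0.1, -0.11, 0.01, 0, 0, 14.5, 0]
  ]
}}

```text
t: 1.35
eef_pos: [0.3993, -0.1344, 0.2517]
eef_rot: [[1.0, 0.007, 0.0], [0.007, -1.0, 0.003], [0.0, -0.003, -1.0]]
force: [0.5, 0.3, -0.1]
gripper_width: 1.003
finger_force: 0.0
```

```bash
python3 - <<'E'
from h import *
s=bot.sense();m=camera_model("wrist");p,d=capture("wrist")
print(s["t"],s["eef_pos"],s["eef_rot"].round(3),s["joint_pos"].round(1))
cv2.imwrite("pics/w1.png",p);np.save("pics/w1.npy",d);np.save("pics/w1m.npy",m,allow_pickle=True)
for P in [(.433,-.057,.012),(.407,-.218,.012)]: print(proj(m,P))
E
```

```text
1.35 [ 0.39932044 -0.1344135   0.25168326] [[ 1.     0.007  0.   ]
 [ 0.007 -1.     0.003]
 [ 0.    -0.003 -1.   ]] [-29.5 -14.7 118.8   0.2  75.9  60.1]
[182.06721635 138.0958631 ]
[329.45225129 162.71334288]
```

View pics/w1.png

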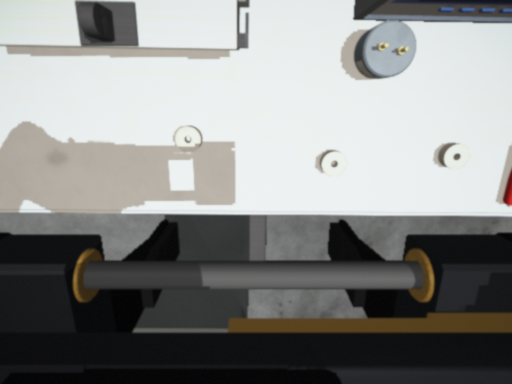

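```bash
cat >> h.py <<'E'
def cloud(m,d):
    f,cx,cy=K(m);v,u=np.mgrid[:384,:512];V=m["view"]
    q=np.dstack([(u-cx)/f*d,(v-cy)/f*d,d]);return (q-V[:3,3])@V[:3,:3]
E
python3 - <<'E'
from h import *
m=np.load("pics/w1m.npy",allow_pickle=True).item();d=np.load("pics/w1.npy");p=cv2.imread("pics/w1.png")
X=cloud(m,d)
print("bench z",[X[v,u].round(4) for v,u in((80,300),(190,300),(100,100))])
for u,v in((187,138),(333,163),(456,156)):
    W=X[v-25:v+26,u-25:u+26];k=(W[...,2]>.007)&(W[...,2]<.018)
    Q=W[k]; ys,xs=np.nonzero(k)
    print(len(Q),Q.mean(0).round(4),Q.min(0).round(4),Q.max(0).round(4),(xs.mean()+u-25,ys.mean()+v-25))
    g=p[v-25:v+26,u-25:u+26]
    (cx,cy),r=cv2.minEnclosingCircle(np.c_[xs,ys].astype(np.float32));print("circ",cx+u-25,cy+v-25,r,cast(m,(cx+u-25,cy+v-25),.012).round(4))
    c=cv2.HoughCircles(cv2.cvtColor(g,cv2.COLOR_BGR2GRAY),cv2.HOUGH_GRADIENT,1,20,param1=100,param2=8,minRadius=9,maxRadius=17);
    if c is not None: print([ (a[0]+u-25,a[1]+v-25,a[2]) for a in c[0]], [cast(m,(a[0]+u-25,a[1]+v-25),.012).round(4) for a in c[0]])
E
```

```text
bench z [array([ 0.4936, -0.1832, -0.0017]), array([ 0.371 , -0.1893, -0.0017]), array([0.4718, 0.0318, 0.0005])]
506 [ 0.4327 -0.0631  0.0113] [ 0.4187 -0.077   0.0071] [ 0.446  -0.0491  0.0133] (np.float64(187.89525691699606), np.float64(138.29446640316206))
circ 187.9285717010498 138.3095245361328 13.345544815063477 [ 0.4328 -0.0633  0.012 ]
[(np.float32(187.5), np.float32(138.5), np.float32(14.1))] [array([ 0.4326, -0.0628,  0.012 ])]
485 [ 0.4067 -0.2227  0.0111] [ 0.3925 -0.2368  0.0075] [ 0.42   -0.2091  0.0134] (np.float64(333.51958762886596), np.float64(162.77731958762888))
circ 333.5 162.59090995788574 12.95663833618164 [ 0.4072 -0.2224  0.012 ]
[(np.float32(334.5), np.float32(164.5), np.float32(13.0))] [array([ 0.405 , -0.2237,  0.012 ])]
539 [ 0.4158 -0.356   0.011 ] [ 0.4017 -0.3707  0.0071] [ 0.4292 -0.3424  0.0136] (np.float64(455.68460111317256), np.float64(155.43970315398886))
circ 456.0 156.0 14.4223051071167 [ 0.4154 -0.3558  0.012 ]
[(np.float32(449.5), np.float32(155.5), np.float32(11.8))] [array([ 0.4159, -0.3486,  0.012 ])]
```

Request:
{"method": "carry_out", "body": {
  "rows": [
    [0.011, -0.022, 0.02, 0, 0, 0.4, 60],
    [0.022, -0.046, 0.05, 0, 0, 0.4, 100],
    [0.033, -0.0715, 0.085, 0, 0, 0.4, 100],
    [0.033, -0.0715, 0.12, 0, 0, 0.4, 100],
    [0.033, -0.0715, 0.15, 0, 0, 0.4, 100]
  ],
  "squeeze": 15
}}

```text
t: 1.82
eef_pos: [0.4301, -0.0676, 0.1001]
eef_rot: [[1.0, -0.004, -0.001], [-0.004, -1.0, 0.0], [-0.001, -0.0, -1.0]]
force: [-1.4, -0.4, -0.8]
gripper_width: 0.704
finger_force: 0.0
```

```bash
python3 - <<'E'
from h import *
s=bot.sense();print(s["t"],s["eef_pos"],s["gripper_width"],shift((.4328,-.063,.0765)))
E
```

```text
1.8167 [ 0.43008142 -0.06756702  0.10009058] 0.7041292025311106 [ 0.00272028 -0.004577    0.02358845]
```

Request:
{"method": "carry_out", "body": {
  "rows": [
    [0, 0, 0, 0, 0, 0, 100],
    [0, 0, 0, 0, 0, 0, 100],
    [0, 0, 0, 0, 0, 0, 100]
  ]
}}

```text
t: 2.07
eef_pos: [0.4316, -0.0692, 0.1037]
eef_rot: [[1.0, -0.007, 0.001], [-0.007, -1.0, -0.001], [0.001, 0.001, -1.0]]
force: [0.2, -0.7, 0.7]
gripper_width: 0.615
finger_force: 0.0
```

```bash
python3 - <<'E'
from h import *
s=bot.sense();print(s["t"],s["eef_pos"],s["eef_rot"].round(4),s["gripper_width"],shift((.4328,-.063,.0765)))
E
```

```text
2.0667 [ 0.43156163 -0.06922769  0.10373153] [[ 1.0e+00 -7.4e-03  1.5e-03]
 [-7.4e-03 -1.0e+00 -7.0e-04]
 [ 1.5e-03  7.0e-04 -1.0e+00]] 0.6145455353588563 [ 0.00115154 -0.00625553  0.02722896]
```

Request:
{"method": "carry_out", "body": {
  "rows": [
    [0.001, -0.006, 0.01, 0, 0, 0, 110],
    [0.001, -0.006, 0.02, 0, 0, 0, 110],
    [0.001, -0.006, 0.0272, 0, 0, 0, 110],
    [0.001, -0.006, 0.0272, 0, 0, 0, 110],
    [0.001, -0.006, 0.0272, 0, 0, 0, 110]
  ]
}}

```text
t: 2.48
eef_pos: [0.4313, -0.0619, 0.0746]
eef_rot: [[1.0, -0.006, -0.001], [-0.006, -1.0, 0.0], [-0.001, -0.0, -1.0]]
force: [-0.5, 0.5, -0.8]
gripper_width: 0.57
finger_force: 0.0
```

Request:
{"method": "carry_out", "body": {
  "rows": [
    [0, 0, 0, 0, 0, 0, 255],
    [0, 0, 0, 0, 0, 0, 255],
    [0, 0, 0, 0, 0, 0, 255],
    [0, 0, 0, 0, 0, 0, 255],
    [0, 0, 0, 0, 0, 0, 255]
  ]
}}

```text
t: 2.9
eef_pos: [0.432, -0.0621, 0.0753]
eef_rot: [[1.0, -0.006, 0.0], [-0.006, -1.0, -0.0], [0.0, 0.0, -1.0]]
force: [0.5, 0.7, 1.6]
gripper_width: 0.312
finger_force: 15.0
```

Request:
{"method": "carry_out", "body": {
  "rows": [
    [0, 0, 0, 0, 0, 0, 255],
    [0, 0, 0, 0, 0, 0, 255]
  ]
}}

```text
t: 3.07
eef_pos: [0.432, -0.0622, 0.0753]
eef_rot: [[1.0, -0.006, 0.0], [-0.006, -1.0, -0.0], [0.0, 0.0, -1.0]]
force: [0.1, -0.3, 2.2]
gripper_width: 0.312
finger_force: 15.0
```

Request:
{"method": "carry_out", "body": {
  "rows": [
    [0, 0, -0.03, 0, 0, 0, 255],
    [0, 0, -0.065, 0, 0, 0, 255],
    [0, 0, -0.1, 0, 0, 0, 255],
    [0, 0, -0.135, 0, 0, 0, 255],
    [0, 0, -0.165, 0, 0, 0, 255]
  ]
}}

```text
t: 3.48
eef_pos: [0.4318, -0.062, 0.2423]
eef_rot: [[1.0, -0.006, 0.001], [-0.006, -1.0, -0.0], [0.001, 0.0, -1.0]]
force: [0.5, -0.9, -1.0]
gripper_width: 0.311
finger_force: 15.0
```

Request:
{"method": "carry_out", "body": {
  "rows": [
    [0.01, -0.034, 0, 0, 0, -7, 255],
    [0.02, -0.068, 0, 0, 0, -14, 255],
    [0.03, -0.102, 0, 0, 0, -21, 255],
    [0.04, -0.136, 0, 0, 0, -28, 255],
    [0.05, -0.17, 0, 0, 0, -35, 255]
  ]
}}

```text
t: 3.9
eef_pos: [0.4829, 0.1092, 0.24]
eef_rot: [[0.82, 0.573, 0.0], [0.573, -0.82, 0.0], [0.0, 0.0, -1.0]]
force: [0.8, -0.1, -1.3]
gripper_width: 0.312
finger_force: 15.0
```

Request:
{"method": "carry_out", "body": {
  "rows": [
    [0.0285, -0.0215, 0, 0, 0, -7, 255],
    [0.057, -0.043, 0, 0, 0, -14, 255],
    [0.0855, -0.0645, 0, 0, 0, -21, 255],
    [0.114, -0.086, 0, 0, 0, -28, 255],
    [0.1425, -0.1075, 0, 0, 0, -35, 255]
  ]
}}

```text
t: 4.32
eef_pos: [0.539, 0.2789, 0.2395]
eef_rot: [[0.342, 0.94, -0.001], [0.94, -0.342, -0.0], [-0.0, -0.0, -1.0]]
force: [-0.2, 0.3, -0.9]
gripper_width: 0.308
finger_force: 15.0
```

Request:
{"method": "carry_out", "body": {
  "rows": [
    [0, 0, 0, 0, 0, -7, 255],
    [0, 0, 0, 0, 0, -14, 255],
    [0, 0, 0, 0, 0, -20.4, 255],
    [0, 0, 0, 0, 0, -20.4, 255],
    [0, 0, 0, 0, 0, -20.4, 255]
  ]
}}

```text
t: 4.73
eef_pos: [0.5387, 0.2771, 0.2396]
eef_rot: [[0.003, 1.0, -0.001], [1.0, -0.003, -0.0], [-0.0, -0.001, -1.0]]
force: [-0.4, -0.3, -0.2]
gripper_width: 0.31
finger_force: 15.0
```

```bash
python3 - <<'E'
from h import *
s=bot.sense();m=camera_model("wrist");p,d=capture("wrist")
print(s["t"],s["eef_pos"],s["eef_rot"].round(3),s["joint_pos"].round(1),s["gripper_width"])
cv2.imwrite("pics/w2.png",p);np.save("pics/w2.npy",d);np.save("pics/w2m.npy",m,allow_pickle=True)
X=cloud(m,d)
z=X[...,2];k=((z>.009)&(z<.03)&(X[...,0]>.4)&(X[...,0]<.68)&(X[...,1]>.22)&(X[...,1]<.33))
ys,xs=np.nonzero(k&(abs(z-.014)<.003));Q=X[ys,xs]
r=cv2.minAreaRect((Q[:,:2]*1000).astype(np.float32));print(r,Q.mean(0))
hi=(k&(z>.0175)).astype(np.uint8)
n,l,st,c=cv2.connectedComponentsWithStats(hi)
for i in range(1,n):
    if st[i,4]>60: print("hi",st[i],c[i],X[l==i].mean(0).round(4))
E
```

```text
4.7333 [0.53874094 0.27705526 0.23958063] [[ 0.003  1.    -0.001]
 [ 1.    -0.003 -0.   ]
 [-0.    -0.001 -1.   ]] [19.8 12.4 93.5  0.  74.1 19.9] 0.3104422417975341
((534.6104736328125, 279.29302978515625), (200.4173583984375, 56.41048049926758), 5.047552585601807) [0.5351332  0.28031242 0.01329401]
hi [261 156  26  26 504] [273.48214286 168.58333333] [0.5595 0.2819 0.0193]
hi [213 160  27  26 502] [225.9561753  172.88844622] [0.5097 0.2774 0.0193]
```

View pics/w2.png

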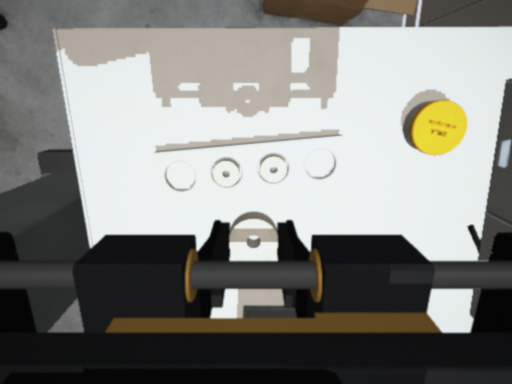

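```bash
python3 - <<'E'
from h import *
m=np.load("pics/w2m.npy",allow_pickle=True).item();d=np.load("pics/w2.npy");p=cv2.imread("pics/w2.png")
X=cloud(m,d);z=X[...,2]
for u,v in((181,176),(319,163)):
    k=np.zeros(z.shape,np.uint8);k[v-22:v+23,u-22:u+23]=(z[v-22:v+23,u-22:u+23]<.0112)
    n,l,st,c=cv2.connectedComponentsWithStats(k)
    i=l[v,u];Q=X[l==i];print(st[i],Q.mean(0).round(4),Q.min(0).round(4),Q.max(0).round(4))
    g=cv2.cvtColor(p,cv2.COLOR_BGR2GRAY)[v-25:v+26,u-25:u+26]
    c=cv2.HoughCircles(g,cv2.HOUGH_GRADIENT,1,30,param1=60,param2=8,minRadius=13,maxRadius=18)
    if c is not None:
        a=c[0,0];print(a,cast(m,(a[0]+u-25,a[1]+v-25),.014).round(4))
# held disc hole: dark blob near (253,241)
print(cast(m,(253.5,241),.188), X[236,240:268:3].round(3).tolist())
print("shift near",shift((.4599,.2727,.24)))
E
```

```text
[166 161  30  30 691] [0.4589 0.2718 0.0074] [0.4434 0.2562 0.005 ] [0.4748 0.288  0.0111]
[24.5 24.5 16.1] [0.4605 0.2734 0.014 ]
[305 148  31  31 716] [0.6102 0.2851 0.0074] [0.5941 0.2692 0.0051] [0.626  0.3019 0.0112]
[25.5 25.5 15. ] [0.6084 0.2861 0.014 ]
[0.53852059 0.28368251 0.188     ] [[0.531, 0.28, 0.175], [0.533, 0.28, 0.175], [0.534, 0.28, 0.175], [0.536, 0.28, 0.175], [0.537, 0.195, -0.001], [0.54, 0.195, -0.001], [0.541, 0.28, 0.176], [0.543, 0.28, 0.175], [0.544, 0.28, 0.175], [0.546, 0.28, 0.175]]
shift near [-0.00447555 -0.07891678 -0.00022322]
```

```bash
cat >> h.py <<'E'
def held(m,d,p,s,off):
    """held disc: hole centre on its top plane (off = top below TCP), in tool axes from TCP"""
    X=cloud(m,d);zt=s["eef_pos"][2]-off;W=X[215:275,225:285];ok=abs(W[...,2]-zt)<.006
    # hole: non-top pixels enclosed
    k=(~ok).astype(np.uint8);n,l,st,c=cv2.connectedComponentsWithStats(k)
    for i in range(1,n):
        if 15<st[i,4]<250 and st[i,0]>0 and st[i,1]>0:
            q=cast(m,(st[i,0]+(st[i,2]-1)/2+225,st[i,1]+(st[i,3]-1)/2+215),zt);print("hole",st[i],q.round(4),s["eef_rot"].T@(q-s["eef_pos"]))
    T=W[ok];print("top z",np.median(T[:,2]),"extent in tool",((T-s["eef_pos"])@s["eef_rot"]).min(0).round(4),((T-s["eef_pos"])@s["eef_rot"]).max(0).round(4))
E
python3 - <<'E'
from h import *
m=np.load("pics/w2m.npy",allow_pickle=True).item();d=np.load("pics/w2.npy");p=cv2.imread("pics/w2.png")
held(m,d,p,bot.sense(),.0633)
E
```

```text
hole [22 20 14 10 88] [0.5385 0.2788 0.1764] [ 0.00183752 -0.00028728  0.06329984]
top z 0.17551354433883937 extent in tool [-0.0115 -0.0164  0.0573] [0.0148 0.017  0.0693]
```

Request:
{"method": "carry_out", "body": {
  "rows": [
    [-0.003, -0.035, 0.01, 0, 0, 0, 255],
    [-0.0055, -0.07, 0.03, 0, 0, 0, 255],
    [-0.0055, -0.079, 0.065, 0, 0, 0, 255],
    [-0.0055, -0.079, 0.1, 0, 0, 0, 255],
    [-0.0055, -0.079, 0.13, 0, 0, 0, 255]
  ]
}}

```text
t: 5.2
eef_pos: [0.4588, 0.2712, 0.1088]
eef_rot: [[0.002, 1.0, 0.0], [1.0, -0.002, 0.0], [0.0, 0.0, -1.0]]
force: [-0.5, -0.7, -0.9]
gripper_width: 0.314
finger_force: 15.0
```

Request:
{"method": "carry_out", "body": {
  "rows": [
    [0, 0, 0, 0, 0, 0, 255],
    [0, 0, 0, 0, 0, 0, 255],
    [0, 0, 0, 0, 0, 0, 255]
  ]
}}

```text
t: 5.45
eef_pos: [0.4612, 0.2718, 0.1118]
eef_rot: [[0.001, 1.0, 0.002], [1.0, -0.001, 0.001], [0.001, 0.002, -1.0]]
force: [1.0, 0.1, -0.1]
gripper_width: 0.312
finger_force: 15.0
```

```bash
python3 - <<'E'
from h import *
s=bot.sense();print(s["t"],s["eef_pos"],s["eef_rot"].round(4),shift((.4598,.2716,.0855)))
E
```

```text
5.45 [0.46124394 0.27180935 0.11182685] [[ 9.0e-04  1.0e+00  2.1e-03]
 [ 1.0e+00 -9.0e-04  9.0e-04]
 [ 9.0e-04  2.1e-03 -1.0e+00]] [-0.00023447 -0.00149779  0.02632363]
```

Request:
{"method": "carry_out", "body": {
  "rows": [
    [0, -0.0012, 0.006, 0, 0, 0, 255],
    [0, -0.0012, 0.012, 0, 0, 0, 255],
    [0, -0.0012, 0.018, 0, 0, 0, 255],
    [0, -0.0012, 0.022, 0, 0, 0, 255],
    [0, -0.0012, 0.025, 0, 0, 0, 255]
  ]
}}

```text
t: 5.87
eef_pos: [0.4586, 0.2714, 0.0846]
eef_rot: [[-0.001, 1.0, -0.0], [1.0, 0.001, -0.0], [-0.0, -0.0, -1.0]]
force: [0.3, 0.7, -0.6]
gripper_width: 0.313
finger_force: 15.0
```

Request:
{"method": "carry_out", "body": {
  "rows": [
    [0, 0, 0, 0, 0, 0, 255],
    [0, 0, 0, 0, 0, 0, 255],
    [0, 0, 0, 0, 0, 0, 255]
  ]
}}

```text
t: 6.12
eef_pos: [0.4588, 0.2715, 0.0851]
eef_rot: [[-0.001, 1.0, -0.0], [1.0, 0.001, 0.0], [0.0, -0.0, -1.0]]
force: [0.2, 1.1, -0.7]
gripper_width: 0.311
finger_force: 15.0
```

Request:
{"method": "carry_out", "body": {
  "rows": [
    [0, 0.0008, 0, 0, 0, 0, 255],
    [0, 0.0008, 0, 0, 0, 0, 130],
    [0, 0.0008, 0, 0, 0, 0, 110],
    [0, 0.0008, 0, 0, 0, 0, 110],
    [0, 0.0008, 0, 0, 0, 0, 110]
  ]
}}

```text
t: 6.53
eef_pos: [0.4597, 0.2715, 0.0852]
eef_rot: [[-0.001, 1.0, 0.0], [1.0, 0.001, 0.0], [0.0, 0.0, -1.0]]
force: [0.1, -0.2, -0.2]
gripper_width: 0.517
finger_force: 0.0
```

Request:
{"method": "carry_out", "body": {
  "rows": [
    [0, 0, -0.03, 0, 0, 0, 110],
    [0, 0, -0.065, 0, 0, 0, 110],
    [0, 0, -0.1, 0, 0, 0, 110],
    [0, 0, -0.13, 0, 0, 0, 110],
    [0, 0, -0.13, 0, 0, 0, 110]
  ]
}}

```text
t: 6.95
eef_pos: [0.463, 0.273, 0.2226]
eef_rot: [[-0.001, 1.0, 0.011], [1.0, 0.001, 0.005], [0.005, 0.011, -1.0]]
force: [1.1, 0.4, 0.9]
gripper_width: 0.569
finger_force: 0.0
```

```bash
python3 - <<'E'
from h import *
s=bot.sense();m=camera_model("wrist");p,d=capture("wrist")
X=cloud(m,d);z=X[...,2];print(s["t"],s["eef_pos"])
k=((z>.0165)&(z<.03)&(X[...,0]>.4)&(X[...,0]<.68)&(X[...,1]>.22)&(X[...,1]<.33)).astype(np.uint8)
n,l,st,c=cv2.connectedComponentsWithStats(k)
for i in range(1,n):
    if st[i,4]>60: Q=X[l==i];print("hi",st[i],Q.mean(0).round(4),np.percentile(Q[:,2],[10,50,90]))
print(shift((.407,-.2225,.2)))
E
```

```text
6.95 [0.46302379 0.27304017 0.22264848]
hi [334 156  29  28 591] [0.5591 0.2818 0.0193] [0.01846096 0.01933164 0.02027223]
hi [284 160  28  28 569] [0.5094 0.2774 0.0193] [0.01838465 0.01931712 0.0201871 ]
hi [235 166  28  27 560] [0.4599 0.2723 0.0193] [0.01837623 0.01930691 0.02013323]
[-0.49502248 -0.05543566  0.01750327]
```

Request:
{"method": "carry_out", "body": {
  "rows": [
    [-0.038, -0.0045, 0, 0, 0, 0, 110],
    [-0.076, -0.009, 0, 0, 0, 0, 110],
    [-0.114, -0.013, 0, 0, 0, 0, 110],
    [-0.152, -0.017, 0, 0, 0, 0, 110],
    [-0.19, -0.0215, 0, 0, 0, 0, 110]
  ]
}}

```text
t: 7.42
eef_pos: [0.4369, 0.0801, 0.2136]
eef_rot: [[-0.002, 1.0, -0.002], [1.0, 0.002, -0.0], [-0.0, -0.002, -1.0]]
force: [0.2, -0.2, -0.5]
gripper_width: 0.566
finger_force: 0.0
```

Request:
{"method": "carry_out", "body": {
  "rows": [
    [-0.038, -0.0045, 0, 0, 0, 0, 110],
    [-0.076, -0.009, 0, 0, 0, 0, 110],
    [-0.114, -0.013, 0, 0, 0, 0, 110],
    [-0.152, -0.017, 0, 0, 0, 0, 110],
    [-0.19, -0.0215, 0, 0, 0, 0, 110]
  ]
}}

```text
t: 7.83
eef_pos: [0.4156, -0.1099, 0.2138]
eef_rot: [[-0.001, 1.0, -0.001], [1.0, 0.001, 0.001], [0.001, -0.001, -1.0]]
force: [-0.4, -0.2, -0.6]
gripper_width: 0.567
finger_force: 0.0
```

Request:
{"method": "carry_out", "body": {
  "rows": [
    [-0.038, -0.0045, 0, 0, 0, 0, 110],
    [-0.076, -0.009, 0.01, 0, 0, 0, 110],
    [-0.114, -0.013, 0.04, 0, 0, 0, 110],
    [-0.114, -0.013, 0.07, 0, 0, 0, 110],
    [-0.114, -0.013, 0.09, 0, 0, 0, 110]
  ]
}}

```text
t: 8.25
eef_pos: [0.4018, -0.2238, 0.1214]
eef_rot: [[0.003, 1.0, -0.003], [1.0, -0.003, 0.002], [0.002, -0.003, -1.0]]
force: [-0.2, 1.2, -0.7]
gripper_width: 0.571
finger_force: 0.0
```

Request:
{"method": "carry_out", "body": {
  "rows": [
    [0, 0, 0, 0, 0, 0, 110],
    [0, 0, 0, 0, 0, 0, 110],
    [0, 0, 0, 0, 0, 0, 110],
    [0, 0, 0, 0, 0, 0, 110]
  ]
}}

```text
t: 8.58
eef_pos: [0.405, -0.2228, 0.1266]
eef_rot: [[-0.002, 1.0, 0.002], [1.0, 0.002, -0.002], [-0.002, 0.002, -1.0]]
force: [0.5, -0.2, 0.0]
gripper_width: 0.569
finger_force: 0.0
```

```bash
python3 - <<'E'
from h import *
s=bot.sense();m=camera_model("wrist");p,d=capture("wrist")
X=cloud(m,d);z=X[...,2];print(s["t"],s["eef_pos"],s["eef_rot"].round(3))
k=((z>.007)&(z<.018)&(X[...,0]>.37)&(X[...,0]<.45)&(X[...,1]>-.26)&(X[...,1]<-.18)).astype(np.uint8)
n,l,st,c=cv2.connectedComponentsWithStats(k)
for i in range(1,n):
    if st[i,4]>60: Q=X[l==i];print("hi",st[i],Q.mean(0).round(4),Q.min(0).round(4),Q.max(0).round(4))
print(shift((.407,-.2225,.0765)))
E
```

```text
8.5833 [ 0.40499748 -0.22276063  0.12660436] [[-0.002  1.     0.002]
 [ 1.     0.002 -0.002]
 [-0.002  0.002 -1.   ]]
hi [ 236  189   39   38 1089] [ 0.4062 -0.2219  0.0112] [ 0.3925 -0.2367  0.0071] [ 0.42   -0.2084  0.0137]
[0.000416   0.00180482 0.05024929]
```

Request:
{"method": "carry_out", "body": {
  "rows": [
    [0.0005, 0.0014, 0.015, 0, 0, 0, 110],
    [0.0005, 0.0014, 0.03, 0, 0, 0, 110],
    [0.0005, 0.0014, 0.042, 0, 0, 0, 110],
    [0.0005, 0.0014, 0.0495, 0, 0, 0, 110],
    [0.0005, 0.0014, 0.0495, 0, 0, 0, 110]
  ]
}}

```text
t: 9.05
eef_pos: [0.4051, -0.2215, 0.0751]
eef_rot: [[-0.001, 1.0, -0.001], [1.0, 0.001, 0.001], [0.001, -0.001, -1.0]]
force: [0.1, -0.6, -0.3]
gripper_width: 0.572
finger_force: 0.0
```

Request:
{"method": "carry_out", "body": {
  "rows": [
    [0, 0, 0, 0, 0, 0, 110],
    [0, 0, 0, 0, 0, 0, 255],
    [0, 0, 0, 0, 0, 0, 255],
    [0, 0, 0, 0, 0, 0, 255],
    [0, 0, 0, 0, 0, 0, 255]
  ]
}}

```text
t: 9.47
eef_pos: [0.4057, -0.2223, 0.0761]
eef_rot: [[-0.001, 1.0, 0.001], [1.0, 0.001, -0.001], [-0.001, 0.001, -1.0]]
force: [0.4, -0.2, 0.2]
gripper_width: 0.351
finger_force: 0.0
```

Request:
{"method": "carry_out", "body": {
  "rows": [
    [0, 0, 0, 0, 0, 0, 255],
    [0, 0, 0, 0, 0, 0, 255],
    [0, 0, 0, 0, 0, 0, 255]
  ]
}}

```text
t: 9.72
eef_pos: [0.4056, -0.2223, 0.076]
eef_rot: [[-0.001, 1.0, 0.001], [1.0, 0.001, -0.0], [-0.0, 0.001, -1.0]]
force: [-0.6, -0.1, 4.3]
gripper_width: 0.311
finger_force: 15.0
```

Request:
{"method": "carry_out", "body": {
  "rows": [
    [0, 0, -0.03, 0, 0, 0, 255],
    [0, 0, -0.065, 0, 0, 0, 255],
    [0, 0, -0.1, 0, 0, 0, 255],
    [0, 0, -0.135, 0, 0, 0, 255],
    [0, 0, -0.16, 0, 0, 0, 255]
  ]
}}

```text
t: 10.13
eef_pos: [0.4057, -0.2223, 0.2385]
eef_rot: [[-0.001, 1.0, 0.002], [1.0, 0.001, -0.002], [-0.002, 0.002, -1.0]]
force: [1.3, -1.0, -0.4]
gripper_width: 0.309
finger_force: 15.0
```

Request:
{"method": "carry_out", "body": {
  "rows": [
    [0.036, 0.0146, 0, 0, 0, 0, 255],
    [0.072, 0.0292, 0, 0, 0, 0, 255],
    [0.108, 0.0438, 0, 0, 0, 0, 255],
    [0.144, 0.0584, 0, 0, 0, 0, 255],
    [0.18, 0.073, 0, 0, 0, 0, 255]
  ]
}}

```text
t: 10.55
eef_pos: [0.4783, -0.0403, 0.2354]
eef_rot: [[-0.0, 1.0, -0.0], [1.0, 0.0, -0.0], [-0.0, -0.0, -1.0]]
force: [-0.1, -1.5, -1.1]
gripper_width: 0.309
finger_force: 15.0
```

Request:
{"method": "carry_out", "body": {
  "rows": [
    [0.036, 0.0146, 0, 0, 0, 0, 255],
    [0.072, 0.0292, 0, 0, 0, 0, 255],
    [0.108, 0.0438, 0, 0, 0, 0, 255],
    [0.144, 0.0584, 0, 0, 0, 0, 255],
    [0.18, 0.073, 0, 0, 0, 0, 255]
  ]
}}

```text
t: 10.97
eef_pos: [0.5511, 0.1401, 0.235]
eef_rot: [[-0.001, 1.0, -0.001], [1.0, 0.001, -0.0], [-0.0, -0.001, -1.0]]
force: [1.6, -0.4, -0.2]
gripper_width: 0.312
finger_force: 15.0
```

Request:
{"method": "carry_out", "body": {
  "rows": [
    [0.036, 0.0146, 0, 0, 0, 0, 255],
    [0.072, 0.0292, 0, 0, 0, 0, 255],
    [0.108, 0.0438, 0.01, 0, 0, 0, 255],
    [0.148, 0.058, 0.03, 0, 0, 0, 255],
    [0.148, 0.058, 0.06, 0, 0, 0, 255]
  ]
}}

```text
t: 11.38
eef_pos: [0.612, 0.2926, 0.1788]
eef_rot: [[-0.004, 1.0, 0.009], [1.0, 0.004, 0.005], [0.005, 0.009, -1.0]]
force: [0.1, 0.1, -0.6]
gripper_width: 0.313
finger_force: 15.0
```

Request:
{"method": "carry_out", "body": {
  "rows": [
    [0, 0, 0.02, 0, 0, 0, 255],
    [0, 0, 0.04, 0, 0, 0, 255],
    [0, 0, 0.06, 0, 0, 0, 255],
    [0, 0, 0.06, 0, 0, 0, 255],
    [0, 0, 0.06, 0, 0, 0, 255]
  ]
}}

```text
t: 11.8
eef_pos: [0.6076, 0.2857, 0.1135]
eef_rot: [[-0.001, 1.0, -0.004], [1.0, 0.001, -0.001], [-0.001, -0.004, -1.0]]
force: [-0.5, -0.6, -0.4]
gripper_width: 0.313
finger_force: 15.0
```

```bash
python3 - <<'E'
from h import *
s=bot.sense();m=camera_model("wrist");p,d=capture("wrist")
print(s["t"],s["eef_pos"],s["eef_rot"].round(4))
held(m,d,p,s,.064)
print(shift((.6093,.2855,.0855)))
E
```

```text
11.8 [0.60759452 0.28566058 0.11353579] [[-7.0e-04  1.0e+00 -4.2e-03]
 [ 1.0e+00  7.0e-04 -1.4e-03]
 [-1.4e-03 -4.2e-03 -1.0e+00]]
hole [22 21 14  8 81] [0.6072 0.2869 0.0495] [ 0.00131032 -0.00017213  0.06399952]
top z 0.04867073283179599 extent in tool [-0.012  -0.0162  0.058 ] [0.0138 0.017  0.07  ]
[-0.00050191  0.00046074  0.03002309]
```

Request:
{"method": "carry_out", "body": {
  "rows": [
    [0, 0, 0, 0, 0, 0, 255],
    [0, 0, 0.007, 0, 0, 0, 255],
    [0, 0, 0.013, 0, 0, 0, 255],
    [0, 0, 0.015, 0, 0, 0, 255],
    [0, 0, 0.015, 0, 0, 0, 255]
  ]
}}

```text
t: 12.27
eef_pos: [0.6084, 0.2858, 0.0997]
eef_rot: [[-0.001, 1.0, -0.001], [1.0, 0.001, -0.0], [-0.0, -0.001, -1.0]]
force: [-1.0, -0.1, -0.2]
gripper_width: 0.305
finger_force: 15.0
```

Request:
{"method": "carry_out", "body": {
  "rows": [
    [0, 0, 0, 0, 0, 0, 255],
    [0, 0, 0, 0, 0, 0, 255]
  ]
}}

```text
t: 12.43
eef_pos: [0.609, 0.2861, 0.1007]
eef_rot: [[-0.001, 1.0, 0.0], [1.0, 0.001, 0.0], [0.0, 0.0, -1.0]]
force: [0.3, -0.1, -1.5]
gripper_width: 0.306
finger_force: 15.0
```

Request:
{"method": "carry_out", "body": {
  "rows": [
    [-0.0006, 0, 0.004, 0, 0, 0, 255],
    [-0.0006, 0, 0.008, 0, 0, 0, 255],
    [-0.0006, 0, 0.012, 0, 0, 0, 255],
    [-0.0006, 0, 0.0152, 0, 0, 0, 255],
    [-0.0006, 0, 0.0152, 0, 0, 0, 255]
  ]
}}

```text
t: 12.85
eef_pos: [0.6087, 0.2854, 0.0845]
eef_rot: [[-0.001, 1.0, -0.001], [1.0, 0.001, -0.0], [-0.0, -0.001, -1.0]]
force: [0.3, 0.1, 0.3]
gripper_width: 0.312
finger_force: 15.0
```

Request:
{"method": "carry_out", "body": {
  "rows": [
    [0, 0, 0, 0, 0, 0, 255],
    [0, 0, 0, 0, 0, 0, 255]
  ]
}}

```text
t: 13.02
eef_pos: [0.6089, 0.2855, 0.0852]
eef_rot: [[-0.001, 1.0, -0.0], [1.0, 0.001, -0.0], [-0.0, -0.0, -1.0]]
force: [0.6, -0.8, -0.0]
gripper_width: 0.314
finger_force: 15.0
```

Request:
{"method": "carry_out", "body": {
  "rows": [
    [0, 0, 0, 0, 0, 0, 130],
    [0, 0, 0, 0, 0, 0, 110],
    [0, 0, 0, 0, 0, 0, 110],
    [0, 0, 0, 0, 0, 0, 110],
    [0, 0, -0.01, 0, 0, 0, 110]
  ]
}}

```text
t: 13.43
eef_pos: [0.6075, 0.285, 0.0934]
eef_rot: [[-0.001, 1.0, -0.004], [1.0, 0.001, -0.001], [-0.001, -0.004, -1.0]]
force: [-0.1, -0.8, -0.4]
gripper_width: 0.546
finger_force: 0.0
```

Request:
{"method": "carry_out", "body": {
  "rows": [
    [0, 0, -0.03, 0, 0, 0, 110],
    [0, 0, -0.065, 0, 0, 0, 110],
    [0, 0, -0.1, 0, 0, 0, 110],
    [0, 0, -0.135, 0, 0, 0, 110],
    [0, 0, -0.17, 0, 0, 0, 110]
  ]
}}

```text
t: 13.85
eef_pos: [0.6087, 0.2855, 0.2681]
eef_rot: [[-0.001, 1.0, 0.001], [1.0, 0.001, 0.0], [0.0, 0.001, -1.0]]
force: [0.7, -0.4, -0.2]
gripper_width: 0.569
finger_force: 0.0
```

```bash
python3 - <<'E'
from h import *
s=bot.sense();m=camera_model("wrist");p,d=capture("wrist")
X=cloud(m,d);z=X[...,2];print(s["t"],s["eef_pos"])
k=((z>.0165)&(z<.03)&(X[...,0]>.4)&(X[...,0]<.68)&(X[...,1]>.22)&(X[...,1]<.33)).astype(np.uint8)
n,l,st,c=cv2.connectedComponentsWithStats(k)
for i in range(1,n):
    if st[i,4]>60: Q=X[l==i];print("hi",st[i],Q.mean(0).round(4),np.percentile(Q[:,2],[10,50,90]))
m=camera_model("scene");p,d=capture("scene");cv2.imwrite("pics/s2.png",cv2.resize(p[120:260,180:340],None,fx=4,fy=4,interpolation=cv2.INTER_CUBIC));cv2.imwrite("pics/s2f.png",p);np.save("pics/s2.npy",d)
X=cloud(m,d)
# block top sanity of scene depth
for u,v in((255,205),(285,180),(290,150)): print(X[v,u].round(3))
E
```

```text
13.85 [0.6087457  0.28547192 0.26809727]
hi [242 155  24  25 432] [0.609  0.2856 0.0193] [0.01834022 0.01935296 0.02026454]
hi [198 158  25  25 432] [0.5598 0.2819 0.0193] [0.01833591 0.01928052 0.02017821]
hi [155 162  25  24 433] [0.51   0.2776 0.0192] [0.0181206  0.01920103 0.02019344]
hi [112 167  26  24 442] [0.4604 0.2724 0.0192] [0.01810534 0.01916471 0.02025075]
[0.543 0.017 0.051]
[ 0.568 -0.101  0.053]
[ 0.587 -0.127  0.131]
```

View pics/s2.png

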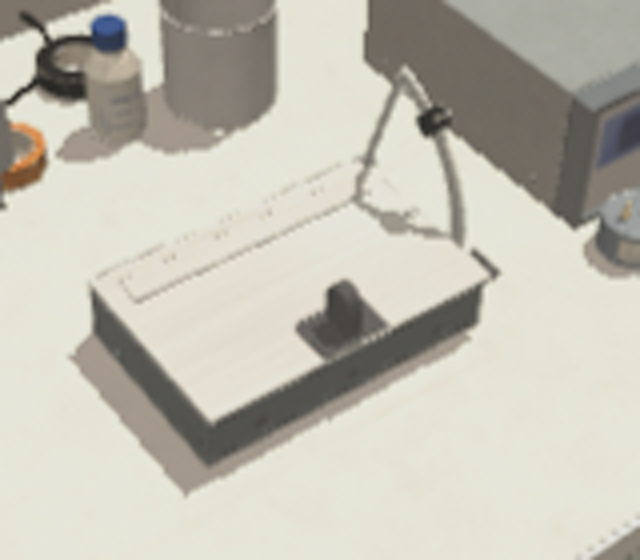

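Request:
{"method": "carry_out", "body": {
  "rows": [
    [-0.032, -0.011, -0.006, 0, 0, 7, 110],
    [-0.064, -0.022, -0.012, 0, 0, 14, 110],
    [-0.096, -0.033, -0.018, 0, 0, 21, 110],
    [-0.128, -0.044, -0.024, 0, 0, 28, 110],
    [-0.16, -0.055, -0.03, 0, 0, 35, 110]
  ]
}}

```text
t: 14.37
eef_pos: [0.5532, 0.1242, 0.296]
eef_rot: [[0.577, 0.816, 0.0], [0.816, -0.577, -0.0], [0.0, 0.0, -1.0]]
force: [0.2, -0.1, 0.7]
gripper_width: 0.568
finger_force: 0.0
```

Request:
{"method": "carry_out", "body": {
  "rows": [
    [-0.032, 0.009, 0, 0, 0, 7, 110],
    [-0.064, 0.018, 0, 0, 0, 14, 110],
    [-0.096, 0.027, 0, 0, 0, 21, 110],
    [-0.128, 0.036, 0, 0, 0, 28, 110],
    [-0.161, 0.0457, 0, 0, 0, 35, 110]
  ]
}}

```text
t: 14.78
eef_pos: [0.4984, -0.0338, 0.2959]
eef_rot: [[0.941, 0.337, 0.001], [0.337, -0.941, -0.0], [0.001, 0.0, -1.0]]
force: [0.7, 0.1, 0.4]
gripper_width: 0.565
finger_force: 0.0
```

Request:
{"method": "carry_out", "body": {
  "rows": [
    [0, 0, 0, 0, 0, 7, 110],
    [0, 0, 0, 0, 0, 14, 110],
    [0, 0, 0, 0, 0, 20, 110],
    [0, 0, 0, 0, 0, 20, 110],
    [0, 0, 0, 0, 0, 20, 110]
  ]
}}

```text
t: 15.2
eef_pos: [0.4992, -0.0327, 0.2957]
eef_rot: [[1.0, 0.004, 0.0], [0.004, -1.0, -0.0], [0.0, 0.0, -1.0]]
force: [-0.6, 0.9, 0.4]
gripper_width: 0.565
finger_force: 0.0
```

```bash
python3 - <<'E'
from h import *
s=bot.sense();m=camera_model("wrist");p,d=capture("wrist")
print(s["t"],s["eef_pos"],s["eef_rot"].round(3))
cv2.imwrite("pics/w3.png",p);np.save("pics/w3.npy",d);np.save("pics/w3m.npy",m,allow_pickle=True)
X=cloud(m,d);g=p.max(2)
box=(X[...,0]>.48)&(X[...,0]<.7)&(X[...,1]>-.16)&(X[...,1]<.14)
pl=box&(abs(X[...,2]-.051)<.006)&(X[...,1]>-.115)
r=cv2.minAreaRect((X[pl][:,:2]*1000).astype(np.float32));print("plate",r,np.median(X[pl][:,2]))
t=box&(X[...,2]>.07)&(X[...,2]<.11)&(abs(X[...,1]+.01)<.04)
Q=X[t];print("tab",len(Q),Q.mean(0).round(4),Q.min(0).round(4),Q.max(0).round(4)) if len(Q) else 0
a=box&(X[...,2]>.06)&(X[...,1]<-.1);Q=X[a];print("arc",len(Q),Q.min(0).round(4),Q.max(0).round(4),np.median(Q,0))
c=a&(g<60);Q=X[c];ys,xs=np.nonzero(c);print("clip",len(Q),Q.min(0).round(4),Q.max(0).round(4),Q.mean(0),xs.mean(),ys.mean())
E
```

```text
15.2 [ 0.4992017  -0.03270136  0.29568644] [[ 1.     0.004  0.   ]
 [ 0.004 -1.    -0.   ]
 [ 0.     0.    -1.   ]]
plate ((592.322021484375, -6.978973388671875), (216.05165100097656, 149.58563232421875), 89.99054718017578) 0.053406686574741014
tab 316 [ 0.5357 -0.0094  0.0876] [ 0.5226 -0.0151  0.0711] [ 0.546  -0.0031  0.0925]
arc 4328 [ 0.5015 -0.1423  0.0603] [ 0.6606 -0.1     0.3145] [ 0.53183851 -0.11235005  0.29836756]
clip 2935 [ 0.5015 -0.1326  0.1118] [ 0.6073 -0.1     0.3145] [ 0.53019796 -0.11200764  0.28019462] 480.039863713799 258.39659284497446
```

View pics/w3.png

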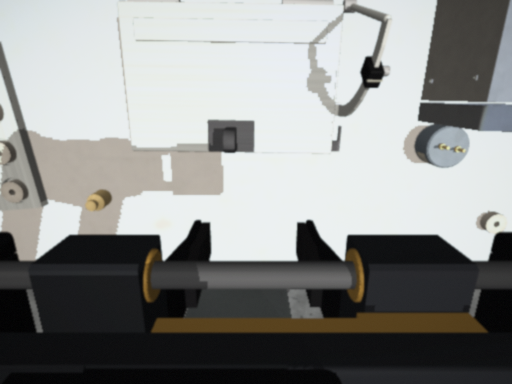

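```bash
python3 - <<'E'
from h import *
m=np.load("pics/w3m.npy",allow_pickle=True).item();d=np.load("pics/w3.npy");p=cv2.imread("pics/w3.png")
X=cloud(m,d);g=p.max(2)
# front edge
pts=[]
for u in list(range(140,205,4))+list(range(260,328,4)):
    col=np.nonzero((abs(X[:,u,2]-.052)<.008)&(X[:,u,0]>.49)&(X[:,u,0]<.56))[0]
    if len(col): pts.append(X[col.max(),u])
pts=np.array(pts);print("front",len(pts),np.polyfit(pts[:,1],pts[:,0],1),pts[:,0].std())
def rng(M): 
    Q=X[M];ys,xs=np.nonzero(M);print(len(Q),Q.min(0).round(4),Q.max(0).round(4),Q.mean(0).round(4),xs.min(),xs.max(),ys.min(),ys.max())
rgn=np.zeros(g.shape,bool);rgn[45:100,345:400]=1
rng(rgn&(X[...,2]>.06)&(X[...,2]<.2)&(g<75))
arc=rgn.copy();arc[:]=0;arc[0:125,330:400]=1
rng(arc&(X[...,2]>.065)&(X[...,2]<.2))
ptr=arc.copy();ptr[:]=0;ptr[118:165,325:350]=1
rng(ptr&(g<90)&(X[...,2]>.03))
A=X[arc&(X[...,2]>.065)&(X[...,2]<.2)&(g>75)]
# circle fit x,z
a=np.c_[2*A[:,0],2*A[:,2],np.ones(len(A))];c=np.linalg.lstsq(a,(A[:,[0,2]]**2).sum(1),rcond=None)[0];print("arc circ",c[:2],np.sqrt(c[2]+c[0]**2+c[1]**2))
w=cv2.resize(p[40:170,310:410],None,fx=6,fy=6,interpolation=cv2.INTER_CUBIC);cv2.imwrite("pics/c3.png",w[:600])
E
```

```text
front 34 [0.01067052 0.51887248] 0.0008354739434237389
428 [ 0.5844 -0.1326  0.1103] [ 0.6073 -0.1215  0.1388] [ 0.5952 -0.1252  0.1304] 361 383 57 87
1716 [ 0.5587 -0.1423  0.065 ] [ 0.6592 -0.1215  0.1491] [ 0.6048 -0.1271  0.1224] 345 392 4 115Traceback (most recent call last):
  File "<stdin>", line 17, in <module>
  File "<stdin>", line 11, in rng
    return umr_minimum(a, axis, None, out, keepdims, initial, where)
ValueError: zero-size array to reduction operation minimum which has no identity
```

Request:
{"method": "carry_out", "body": {
  "rows": [
    [0.012, -0.008, 0.03, 0, 0, 0.4, 110],
    [0.024, -0.016, 0.06, 0, 0, 0.8, 110],
    [0.035, -0.0235, 0.09, 0, 0, 0.8, 110],
    [0.035, -0.0235, 0.12, 0, 0, 0.8, 110],
    [0.035, -0.0235, 0.125, 0, 0, 0.8, 110]
  ]
}}

```text
t: 15.67
eef_pos: [0.5311, -0.0079, 0.1647]
eef_rot: [[1.0, -0.009, -0.009], [-0.009, -1.0, 0.001], [-0.009, -0.001, -1.0]]
force: [-1.0, -0.6, -0.7]
gripper_width: 0.569
finger_force: 0.0
```

Request:
{"method": "carry_out", "body": {
  "rows": [
    [0, 0, 0, 0, 0, 0, 110],
    [0, 0, 0, 0, 0, 0, 110],
    [0, 0, 0, 0, 0, 0, 110],
    [0, 0, 0, 0, 0, 0, 110]
  ]
}}

```text
t: 16.0
eef_pos: [0.5356, -0.0095, 0.1729]
eef_rot: [[1.0, -0.013, 0.004], [-0.013, -1.0, -0.001], [0.004, 0.001, -1.0]]
force: [-0.6, -0.5, 0.2]
gripper_width: 0.569
finger_force: 0.0
```

```bash
python3 - <<'E'
from h import *
s=bot.sense();m=camera_model("wrist");p,d=capture("wrist")
print(s["t"],s["eef_pos"],s["eef_rot"].round(4))
X=cloud(m,d)
t=(abs(X[...,0]-.535)<.025)&(abs(X[...,1]+.01)<.017)&(X[...,2]>.065)&(X[...,2]<.097)
Q=X[t];print("tab",len(Q),Q.mean(0).round(4),np.percentile(Q,[1,50,99],axis=0).round(4))
print(shift((.5345,-.0094,.133)))
m=np.load("pics/w3m.npy",allow_pickle=True).item();X=cloud(m,np.load("pics/w3.npy"));p=cv2.imread("pics/w3.png")
for v in range(122,158,3): print(v,p[v,328:346,1].tolist(),X[v,328:346:3,2].round(3).tolist())
E
```

```text
16.0 [ 0.53560751 -0.00949142  0.17286381] [[ 9.999e-01 -1.300e-02  4.100e-03]
 [-1.300e-02 -9.999e-01 -7.000e-04]
 [ 4.100e-03  7.000e-04 -1.000e+00]]
tab 796 [ 0.5385 -0.0091  0.0854] [[ 0.5239 -0.0148  0.066 ]
 [ 0.5399 -0.0092  0.0881]
 [ 0.546  -0.0034  0.0919]]
[-0.00109986 -0.00011769  0.03960269]
122 [239, 239, 237, 230, 224, 233, 238, 239, 239, 239, 239, 239, 239, 239, 239, 239, 239, 239] [0.053, 0.054, -0.003, -0.001, -0.001, -0.001]
125 [239, 239, 239, 239, 237, 236, 238, 239, 238, 232, 216, 205, 213, 229, 236, 239, 239, 239] [0.053, 0.053, -0.002, -0.001, 0.045, -0.0]
128 [240, 239, 239, 239, 235, 233, 238, 239, 236, 211, 138, 98, 124, 188, 232, 239, 239, 239] [0.053, 0.054, -0.002, -0.001, 0.05, -0.001]
131 [239, 239, 239, 238, 234, 233, 238, 239, 236, 206, 128, 104, 139, 198, 234, 239, 239, 239] [0.054, 0.054, -0.001, -0.001, 0.048, -0.002]
134 [240, 239, 235, 231, 236, 239, 239, 238, 227, 177, 110, 111, 163, 218, 236, 240, 239, 239] [0.052, 0.053, -0.001, -0.002, 0.049, -0.001]
137 [240, 239, 239, 237, 237, 239, 239, 236, 215, 149, 102, 118, 181, 229, 238, 240, 240, 24
[... 177 characters left out ...]
 -0.001]
143 [239, 239, 235, 208, 134, 99, 99, 98, 100, 105, 123, 162, 212, 236, 239, 240, 240, 240] [0.053, 0.053, 0.048, 0.048, 0.049, -0.001]
146 [240, 238, 231, 194, 129, 103, 101, 102, 106, 113, 127, 173, 224, 237, 240, 240, 240, 239] [0.054, 0.053, 0.048, 0.049, 0.0, -0.0]
149 [240, 237, 224, 171, 118, 101, 102, 102, 108, 119, 143, 196, 233, 239, 240, 240, 240, 239] [0.053, 0.052, 0.05, 0.048, -0.0, -0.001]
152 [236, 235, 232, 229, 230, 230, 230, 230, 231, 231, 232, 236, 238, 240, 240, 239, 239, 240] [0.053, -0.001, -0.001, -0.001, -0.002, -0.001]
155 [239, 238, 239, 240, 240, 240, 240, 240, 240, 240, 240, 240, 240, 240, 240, 240, 240, 240] [-0.003, -0.002, 0.0, -0.001, -0.002, -0.001]
```

Request:
{"method": "carry_out", "body": {
  "rows": [
    [-0.0006, 0, 0.012, 0, 0, 0, 110],
    [-0.0006, 0, 0.024, 0, 0, 0, 110],
    [-0.0006, 0, 0.034, 0, 0, 0, 110],
    [-0.0006, 0, 0.0396, 0, 0, 0, 110],
    [-0.0006, 0, 0.0396, 0, 0, 0, 110]
  ],
  "squeeze": 30
}}

```text
t: 16.47
eef_pos: [0.532, -0.0089, 0.1281]
eef_rot: [[1.0, -0.013, -0.004], [-0.013, -1.0, 0.001], [-0.004, -0.001, -1.0]]
force: [-0.8, 0.4, -0.3]
gripper_width: 0.566
finger_force: 0.0
```

Request:
{"method": "carry_out", "body": {
  "rows": [
    [0, 0, 0, 0, 0, 0, 255],
    [0, 0, 0, 0, 0, 0, 255],
    [0, 0, 0, 0, 0, 0, 255],
    [0, 0, 0, 0, 0, 0, 255],
    [0, 0, 0, 0, 0, 0, 255]
  ]
}}

```text
t: 16.88
eef_pos: [0.534, -0.0092, 0.1312]
eef_rot: [[1.0, -0.013, 0.001], [-0.013, -1.0, -0.0], [0.001, 0.0, -1.0]]
force: [0.2, 0.8, -0.1]
gripper_width: 0.274
finger_force: 0.0
```

Request:
{"method": "carry_out", "body": {
  "rows": [
    [0, 0, 0, 0, 0, 0, 255],
    [0, 0, 0, 0, 0, 0, 255],
    [0, 0, 0, 0, 0, 0, 255],
    [0, 0, 0, 0, 0, 0, 255]
  ]
}}

```text
t: 17.22
eef_pos: [0.5338, -0.0085, 0.1309]
eef_rot: [[1.0, -0.013, 0.0], [-0.013, -1.0, 0.001], [0.0, -0.001, -1.0]]
force: [1.5, 4.7, 1.2]
gripper_width: 0.135
finger_force: 30.0
```

```bash
python3 - <<'E'
from h import *
s=bot.sense();print(s["t"],s["eef_pos"],s["eef_rot"].round(4),s["gripper_width"],s["force"])
h=np.array([.6645,.048]);r=np.hypot(.13,.034);a0=np.arctan2(.034,.13)
for t in np.arange(0,60,5): a=a0+np.radians(t);print(t,(r*np.cos(a0)-r*np.cos(a)).round(4),(r*np.sin(a)-.034).round(4))
E
```

```text
17.2167 [ 0.53381087 -0.00853764  0.13091504] [[ 9.999e-01 -1.320e-02  4.000e-04]
 [-1.320e-02 -9.999e-01  1.000e-03]
 [ 4.000e-04 -1.000e-03 -1.000e+00]] 0.13521313847255473 [1.48709881 4.66849633 1.23167285]
0 0.0 -0.0
5 0.0035 0.0112
10 0.0079 0.0221
15 0.0132 0.0325
20 0.0195 0.0424
25 0.0265 0.0518
30 0.0344 0.0604
35 0.043 0.0684
40 0.0523 0.0756
45 0.0621 0.082
50 0.0725 0.0874
55 0.0833 0.092
```

Request:
{"method": "carry_out", "body": {
  "rows": [
    [0.001, 0, -0.003, 0, 0, 0, 255],
    [0.002, 0, -0.007, 0, 0, 0, 255],
    [0.0035, 0, -0.0112, 0, 0, 0, 255],
    [0.0057, 0, -0.0167, 0, 0, 0, 255],
    [0.0079, 0, -0.0221, 0, 0, 0, 255]
  ]
}}

```text
t: 17.63
eef_pos: [0.5401, -0.0087, 0.1519]
eef_rot: [[1.0, -0.013, -0.004], [-0.013, -1.0, 0.001], [-0.004, -0.001, -1.0]]
force: [-2.0, 4.8, -5.8]
gripper_width: 0.14
finger_force: 30.0
```

Request:
{"method": "carry_out", "body": {
  "rows": [
    [0.0026, 0, -0.0053, 0, 0, 0, 255],
    [0.0053, 0, -0.0104, 0, 0, 0, 255],
    [0.0085, 0, -0.0155, 0, 0, 0, 255],
    [0.0116, 0, -0.0203, 0, 0, 0, 255],
    [0.0116, 0, -0.0203, 0, 0, 0, 255]
  ]
}}

```text
t: 18.05
eef_pos: [0.5514, -0.0088, 0.173]
eef_rot: [[1.0, -0.013, -0.006], [-0.013, -1.0, 0.001], [-0.006, -0.001, -1.0]]
force: [-6.2, 5.7, -1.5]
gripper_width: 0.136
finger_force: 30.0
```

Request:
{"method": "carry_out", "body": {
  "rows": [
    [0.0033, 0, -0.0048, 0, 0, 0, 255],
    [0.007, 0, -0.0094, 0, 0, 0, 255],
    [0.0109, 0, -0.0138, 0, 0, 0, 255],
    [0.0149, 0, -0.018, 0, 0, 0, 255],
    [0.0192, 0, -0.0221, 0, 0, 0, 255]
  ]
}}

```text
t: 18.47
eef_pos: [0.5694, -0.009, 0.1941]
eef_rot: [[1.0, -0.013, -0.009], [-0.013, -1.0, 0.001], [-0.009, -0.001, -1.0]]
force: [-10.0, 5.3, -0.8]
gripper_width: 0.136
finger_force: 30.0
```

Request:
{"method": "carry_out", "body": {
  "rows": [
    [0.0043, 0, -0.0039, 0, 0, 0, 255],
    [0.0089, 0, -0.0076, 0, 0, 0, 255],
    [0.0136, 0, -0.0111, 0, 0, 0, 255],
    [0.0136, 0, -0.0111, 0, 0, 0, 255],
    [0.0136, 0, -0.0111, 0, 0, 0, 255]
  ]
}}

```text
t: 18.88
eef_pos: [0.584, -0.0091, 0.2062]
eef_rot: [[1.0, -0.013, -0.006], [-0.013, -1.0, 0.001], [-0.006, -0.001, -1.0]]
force: [-9.0, 5.8, 3.0]
gripper_width: 0.135
finger_force: 30.0
```

```bash
python3 - <<'E'
from h import *
s=bot.sense();print(s["t"],s["eef_pos"],s["eef_rot"][:,2].round(4),s["force"],s["wrist_torque"])
for n in("scene","wrist","top"):
    m=camera_model(n);p,d=capture(n);cv2.imwrite(f"pics/{n}4.png",p);np.save(f"pics/{n}4.npy",d)
    np.save(f"pics/{n}4m.npy",m,allow_pickle=True)
    X=cloud(m,d);b=(X[...,0]>.52)&(X[...,0]<.66)&(abs(X[...,1]+.126)<.022)&(X[...,2]>.055)&(X[...,2]<.18)
    ys,xs=np.nonzero(b);print(n,len(xs),(xs.min(),xs.max(),ys.min(),ys.max()) if len(xs) else 0)
    # plate angle
    q=X[(X[...,0]>.55)&(X[...,0]<.66)&(X[...,1]>.03)&(X[...,1]<.09)&(X[...,2]>.056)&(X[...,2]<.16)]
    if len(q)>50:
        A=np.linalg.svd(q[::3]-q.mean(0),full_matrices=False)[2][2];print(" plate",len(q),np.degrees(np.arctan2(abs(A[0]),abs(A[2]))))
p=cv2.imread("pics/scene4.png");cv2.imwrite("pics/s4.png",cv2.resize(p[110:210,230:340],None,fx=6,fy=6,interpolation=cv2.INTER_CUBIC)[:600,:660])
E
```

```text
18.8833 [ 0.58399487 -0.00911989  0.2061722 ] [-0.0063  0.0013 -1.    ] [-9.01875717  5.75444761  3.00484457] [0.9050164  1.59803101 0.02506444]
scene 250 (np.int64(266), np.int64(300), np.int64(139), np.int64(178))
 plate 253 37.04772648841851
wrist 7425 (np.int64(378), np.int64(494), np.int64(96), np.int64(289))
 plate 12413 37.27898577896885
top 143 (np.int64(286), np.int64(298), np.int64(168), np.int64(200))
```

View pics/s4.png

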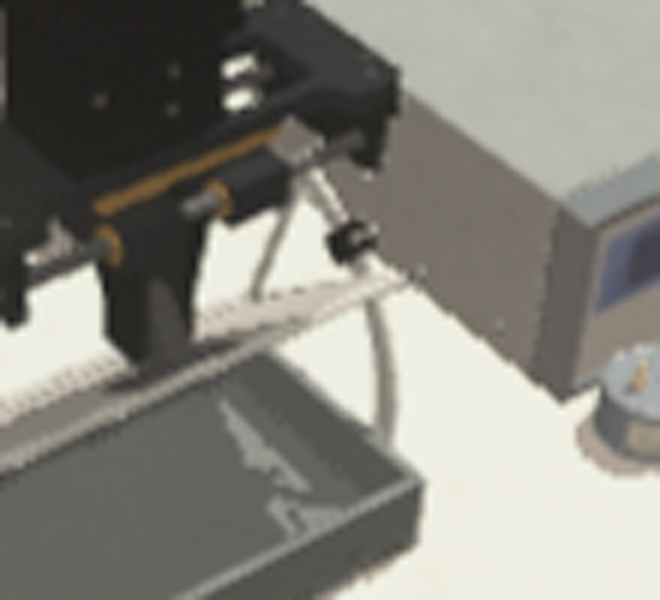

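```bash
python3 - <<'E'
from h import *
p=cv2.imread("pics/wrist4.png");cv2.imwrite("pics/w4.png",cv2.resize(p[90:290,330:512],None,fx=3,fy=3,interpolation=cv2.INTER_CUBIC))
m=np.load("pics/wrist4m.npy",allow_pickle=True).item();X=cloud(m,np.load("pics/wrist4.npy"));g=p.max(2)
b=(X[...,0]>.52)&(X[...,0]<.66)&(X[...,1]<-.1)&(X[...,1]>-.16)&(X[...,2]>.055)&(X[...,2]<.18)&(g<90)
n,l,st,c=cv2.connectedComponentsWithStats(b.astype(np.uint8))
for i in range(1,n):
    if st[i,4]>30: Q=X[l==i];print(st[i],Q.min(0).round(4),Q.max(0).round(4),Q.mean(0).round(4),g[l==i].mean())
E
```

```text
[ 431  187   41   40 1008] [ 0.5831 -0.1331  0.109 ] [ 0.6085 -0.1209  0.138 ] [ 0.597  -0.1244  0.1285] 23.958333333333332
[436 242   8  18  76] [ 0.5619 -0.1277  0.1197] [ 0.5716 -0.1253  0.1284] [ 0.5666 -0.1265  0.1243] 67.34210526315789
```

View pics/w4.png

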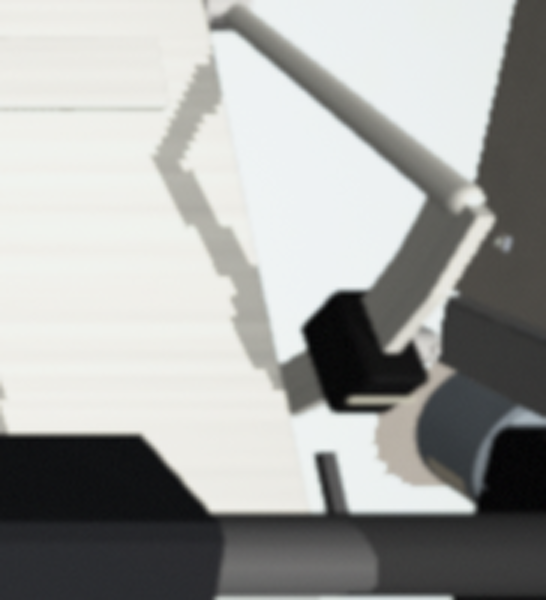

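```bash
cat >> h.py <<'E'
H=np.array([.6645,.048])
def rd():
    s=bot.sense();m=camera_model("wrist");p,d=capture("wrist");ana(s,m,p,d)
def ana(s,m,p,d):
    X=cloud(m,d);g=p.max(2);x,y,z=X[...,0],X[...,1],X[...,2]
    hx=H[0]+.0107*(y+.0094)
    th=np.degrees(np.arctan2(z-H[1],hx-x));r=np.hypot(z-H[1],hx-x)
    reg=(x>.52)&(x<.66)&(y<-.112)&(y>-.145)&(z>.055)&(z<.18)
    def out(n,M):
        if M.sum(): print(n,M.sum(),X[M].mean(0).round(4),"th",np.percentile(th[M],[3,50,97]).round(2),"r",np.percentile(r[M],[3,50,97]).round(4),np.argwhere(M)[:,::-1].mean(0).round(1))
    clip=reg&(g<60)&(r<.118);out("clip",clip)
    k=cv2.dilate(clip.astype(np.uint8),np.ones((7,7)))>0
    out("white",reg&k&(g>130)&(r>.1115)&(y>-.132))
    out("ptr",reg&(g>40)&(g<100)&(r>.116)&(abs(y+.1265)<.004))
    q=X[(x>.55)&(x<.66)&(y>.03)&(y<.09)&(z>.056)&(z<.2)]
    if len(q)>50:
        A=np.linalg.svd(q[::5]-q.mean(0),full_matrices=False)[2][2];print("plate",len(q),np.degrees(np.arctan2(abs(A[0]),abs(A[2]))), "t",s["t"],s["eef_pos"].round(4),s["force"].round(1))
E
python3 - <<'E'
from h import *
m=np.load("pics/wrist4m.npy",allow_pickle=True).item();d=np.load("pics/wrist4.npy");p=cv2.imread("pics/wrist4.png")
ana(bot.sense(),m,p,d)
X=cloud(m,d)
for v in range(216,230): print(v,p[v,440:468:2,1].tolist(),X[v,454].round(4), np.degrees(np.arctan2(X[v,454,2]-.048,.6633-X[v,454,0])).round(2))
E
```

```text
clip 903 [ 0.597  -0.1241  0.1289] th [45.53 51.66 53.68] r [0.0939 0.1058 0.1122] [448.4 208.3]
white 40 [ 0.5869 -0.1272  0.131 ] th [37.83 48.89 49.71] r [0.1119 0.1125 0.1168] [452.8 225.3]
ptr 96 [ 0.5666 -0.1267  0.1243] th [37.08 38.4  39.02] r [0.1179 0.123  0.1283] [439.5 250.6]
plate 12413 37.29276826137302 t 19.0333 [ 0.584  -0.0091  0.2062] [-8.2  4.6  2.2]
216 [8, 8, 9, 8, 8, 10, 14, 21, 26, 27, 28, 28, 26, 27] [ 0.5955 -0.1227  0.1371] 52.73
217 [10, 8, 10, 9, 9, 11, 14, 19, 24, 24, 23, 24, 22, 25] [ 0.5946 -0.1233  0.1364] 52.14
218 [10, 10, 8, 10, 9, 10, 16, 19, 19, 19, 19, 18, 19, 18] [ 0.594  -0.1234  0.1364] 51.89
219 [11, 7, 7, 9, 12, 13, 18, 18, 20, 17, 19, 19, 19, 19] [ 0.5925 -0.1249  0.1345] 50.71
220 [8, 10, 9, 12, 15, 19, 21, 20, 20, 21, 21, 21, 20, 44] [ 0.5918 -0.1252  0.1342] 50.31
221 [7, 7, 10, 37, 61, 64, 64, 64, 64, 63, 63, 63, 64, 99] [ 0.5908 -0.1259  0.1333] 49.63
222 [8, 9, 20, 88, 135, 139, 139, 138, 139, 138, 137, 139, 139, 160] [ 0.5896 -0.1269  0.1321] 48.76
223 [13, 10, 28, 124, 167, 169, 170, 169, 169, 167, 168, 172, 181, 188] [ 0.5893 -0.1265  0.1328] 48.87
224 [23, 11, 26, 96, 125, 127, 126, 127, 125, 125, 130, 156, 183, 186] [ 0.5877 -0.1281  0.1307] 47.58
225 [54, 14, 19, 44, 55, 56, 55, 55, 55, 55, 89, 154, 177, 180] [ 0.5869 -0.1284  0.1304] 47.15
226 [113, 41, 35, 36, 35, 38, 36, 36, 35, 54, 118, 170, 178, 178] [ 0.5857 -0.1294  0.1292] 46.31
227 [184, 124, 116, 116, 115, 115, 114, 112, 88, 112, 156, 176, 177, 178] [ 0.5846 -0.1301  0.1283] 45.6
228 [229, 213, 211, 211, 210, 210, 210, 206, 157, 158, 174, 177, 178, 178] [ 0.523  -0.2219 -0.0014] -19.41
229 [240, 238, 238, 238, 238, 238, 238, 235, 187, 175, 176, 177, 176, 178] [ 0.5214 -0.2229 -0.0025] -19.58
```

Request:
{"method": "carry_out", "body": {
  "rows": [
    [0.0036, 0, -0.0035, 0, 0, 0, 255],
    [0.0077, 0, -0.0062, 0, 0, 0, 255],
    [0.0119, 0, -0.0088, 0, 0, 0, 255],
    [0.0162, 0, -0.0113, 0, 0, 0, 255],
    [0.019, 0, -0.0127, 0, 0, 0, 255]
  ]
}}

```text
t: 19.45
eef_pos: [0.603, -0.0094, 0.2182]
eef_rot: [[1.0, -0.013, -0.007], [-0.013, -1.0, 0.001], [-0.007, -0.001, -1.0]]
force: [-6.7, 5.4, -1.2]
gripper_width: 0.138
finger_force: 30.0
```

Request:
{"method": "carry_out", "body": {
  "rows": [
    [0, 0, 0, 0, 0, 0, 255],
    [0, 0, 0, 0, 0, 0, 255],
    [0, 0, 0, 0, 0, 0, 255],
    [0, 0, 0, 0, 0, 0, 255],
    [0, 0, 0, 0, 0, 0, 255]
  ]
}}

```text
t: 19.87
eef_pos: [0.6031, -0.0094, 0.2183]
eef_rot: [[1.0, -0.013, -0.006], [-0.013, -1.0, 0.001], [-0.006, -0.001, -1.0]]
force: [-6.1, 5.1, -1.7]
gripper_width: 0.134
finger_force: 30.0
```

```bash
python3 - <<'E'
from h import *
rd();rd()
E
```

```text
clip 566 [ 0.5988 -0.1244  0.1303] th [48.26 52.59 53.83] r [0.0936 0.1058 0.1122] [433.5 227.8]
white 49 [ 0.5895 -0.1241  0.1338] th [47.84 49.26 50.61] r [0.1118 0.1125 0.1168] [433.6 243.4]
ptr 117 [ 0.5741 -0.126   0.1466] th [46.83 47.94 48.46] r [0.1171 0.141  0.1441] [444.6 276.5]
plate 10025 46.64543734232848 t 19.8667 [ 0.6031 -0.0094  0.2183] [-6.1  5.1 -1.7]
clip 563 [ 0.5987 -0.1245  0.1303] th [48.37 52.61 53.72] r [0.0934 0.1059 0.1122] [433.6 227.9]
white 51 [ 0.5895 -0.124   0.1339] th [47.55 49.31 50.77] r [0.1119 0.1126 0.1166] [433.5 243.4]
ptr 111 [ 0.5745 -0.126   0.1463] th [46.84 47.96 48.56] r [0.1173 0.1408 0.1441] [444.5 275.7]
plate 10020 46.63368543811443 t 19.9167 [ 0.6031 -0.0093  0.2183] [-5.6  5.  -2.4]
```

```bash
cat > fin.py <<'E'
from h import *
s=bot.sense();m=camera_model("wrist");P=[];D=[]
for i in range(6): p,d=capture("wrist");P.append(p.astype(float));D.append(d)
p=np.mean(P,0);d=np.median(D,0);X=cloud(m,d);g=p.max(2)
cv2.imwrite("pics/w5.png",cv2.resize(p[195:335,370:500].astype(np.uint8),None,fx=4,fy=4,interpolation=cv2.INTER_CUBIC))
x,y,z=np.moveaxis(X,2,0);hx=H[0]+.0107*(y+.0094);th=np.degrees(np.arctan2(z-H[1],hx-x));r=np.hypot(z-H[1],hx-x)
reg=(y<-.116)&(y>-.134)&(z>.09)&(z<.16)
face=reg&(r>.109)&(r<.1175)&(th>43)&(th<54)&((g<60)|(g>60))
face=cv2.erode(face.astype(np.uint8),np.ones((3,3)))>0
v,u=np.nonzero(face);print("face",face.sum(),"rows",v.min(),v.max(),"th",th[face].min(),th[face].max(),np.median(r[face]))
A=np.c_[u,v,np.ones(len(u))];c=np.linalg.lstsq(A,th[face],rcond=None)[0]
sel=face&(y>-.1305)&(y<-.1215);wu=[];
for uu in range(u.min(),u.max()+1):
    vs=v[u==uu]
    if len(vs)<5: continue
    w=np.clip(g[vs,uu]-60,0,None)
    if w.sum()>80: wu.append((uu,(w*vs).sum()/w.sum()))
wu=np.array(wu);wt=wu@c[:2]+c[2];print("white rows",wu[[0,-1]].round(1).tolist(),"th",np.median(wt).round(2),wt.std().round(2))
pt=(abs(y+.1265)<.004)&(r>.1165)&(r<.15)&(th>30)&(th<60)&(g>30)&(g<110)
off=np.degrees(np.arcsin(.0015/r[pt]));print("ptr",pt.sum(),"mid th",np.median(th[pt]-off).round(2),"top",np.median(th[pt]).round(2), np.percentile(r[pt],[2,98]).round(4))
print(s["t"],s["eef_pos"].round(4),s["force"].round(1))
E
python3 fin.py; python3 - <<'E'
from h import *
m=np.load("pics/w3m.npy",allow_pickle=True).item();X=cloud(m,np.load("pics/w3.npy"))
x,y,z=np.moveaxis(X,2,0);q=X[(x>.53)&(x<.64)&(y>.03)&(y<.09)&(abs(z-.053)<.006)]
A=np.linalg.svd(q[::5]-q.mean(0),full_matrices=False)[2][2];A*=np.sign(A[2]);print("shut plate",np.degrees(np.arctan2(-A[0],A[2])),q.mean(0))
E
```

```text
face 228 rows 234 247 th 47.13083963467565 53.27419578180118 0.11191876597220313
white rows [[424.0, 241.1], [446.0, 241.9]] th 49.26 0.38
ptr 119 mid th 47.31 top 47.98 [0.1173 0.1441]
19.9667 [ 0.6031 -0.0094  0.2183] [-6.   5.1 -1.5]
shut plate 0.7971265538965044 [0.5879019  0.05993541 0.05351774]
```

View pics/w5.png

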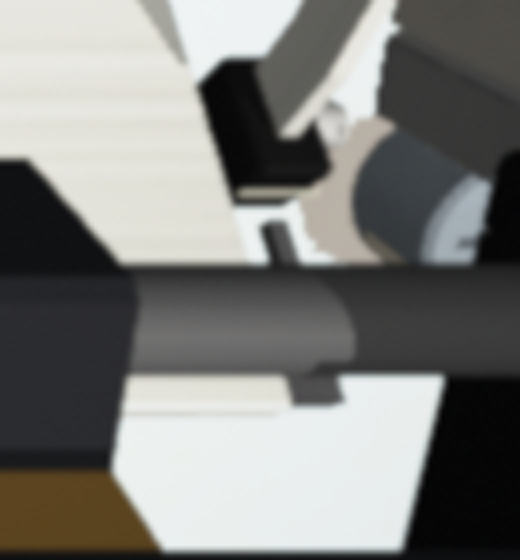

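```bash
python3 - <<'E'
from h import *
def go(m,p,d,us,vs):
    X=cloud(m,d);x,y,z=np.moveaxis(X,2,0);hx=H[0]+.0107*(y+.0094);th=np.degrees(np.arctan2(z-H[1],hx-x));r=np.hypot(z-H[1],hx-x);g=p.max(2).astype(float)
    U,V,T,R=[],[],[],[]
    for u in us:
        w=np.clip(g[vs,u]-70,0,None);c=(w*vs).sum()/w.sum();U.append(c)
        k=[v for v in range(int(vs[0])-6,int(vs[-1])+6) if .1085<r[v,u]<.116 and 43<th[v,u]<55]
        for v in k: V.append(v-c);T.append(th[v,u]);R.append(r[v,u])
    f=np.polyfit(V,T,1);rf=np.polyfit(V,R,1);print("white row",np.mean(U).round(2),"th at line",f[1].round(2),"slope",f[0].round(2),"r",rf.round(4),len(T))
    # ray onto r=.1125 cylinder
    for Rr in(.111,.1125,.114):
        o=[]
        for u,c in zip(us,U):
            zz=np.linspace(.11,.15,801);P=np.array([cast(m,(u,c),a) for a in zz]);rr=np.hypot(P[:,2]-H[1],H[0]+.0107*(P[:,1]+.0094)-P[:,0])
            i=np.nonzero(np.diff(np.sign(rr-Rr)))[0]
            if len(i): i=i[-1];o.append(np.degrees(np.arctan2(P[i,2]-H[1],H[0]-.0012-P[i,0])))
        print(Rr,np.round(np.mean(o),2) if o else None)
m=np.load("pics/wrist4m.npy",allow_pickle=True).item()
go(m,cv2.imread("pics/wrist4.png"),np.load("pics/wrist4.npy"),range(448,459,2),np.arange(220,227))
m=camera_model("wrist");Q=[capture("wrist") for _ in range(4)]
go(m,Q[0][0],np.median([q[1] for q in Q],0),range(431,443,2),np.arange(240,246))
g=Q[0][0].max(2);print(g[236:252,436].tolist())
E
```

```text
white row 222.95 th at line 48.29 slope -0.55 r [1.00e-04 1.12e-01] 83
0.111 47.15
0.1125 48.87
0.114 50.45
white row 242.92 th at line 48.5 slope -0.57 r [0.0002 0.1123] 71
0.111 46.75
0.1125 48.83
0.114 50.69
[21, 23, 22, 20, 22, 64, 132, 147, 101, 68, 141, 218, 236, 227, 171, 93]
```

Request:
{"method": "carry_out", "body": {
  "rows": [
    [0.0012, 0, -0.0007, 0, 0, 0, 255],
    [0.0025, 0, -0.0013, 0, 0, 0, 255],
    [0.0025, 0, -0.0013, 0, 0, 0, 255],
    [0.0025, 0, -0.0013, 0, 0, 0, 255],
    [0.0025, 0, -0.0013, 0, 0, 0, 255]
  ]
}}

```text
t: 20.88
eef_pos: [0.6053, -0.0094, 0.2194]
eef_rot: [[1.0, -0.013, -0.007], [-0.013, -1.0, 0.001], [-0.007, -0.001, -1.0]]
force: [-7.1, 5.1, -1.5]
gripper_width: 0.135
finger_force: 30.0
```

```bash
cat > f2.py <<'E'
from h import *
m=camera_model("wrist");Q=[capture("wrist") for _ in range(6)];p=np.mean([q[0] for q in Q],0);d=np.median([q[1] for q in Q],0)
X=cloud(m,d);x,y,z=np.moveaxis(X,2,0);hx=H[0]+.0107*(y+.0094);th=np.degrees(np.arctan2(z-H[1],hx-x));r=np.hypot(z-H[1],hx-x);g=p.max(2)
face=(y<-.12)&(y>-.134)&(r>.1085)&(r<.116)&(th>43)&(th<54)
cv,cu=np.argwhere(face).mean(0).astype(int);print("face at",cu,cv,face.sum())
vv=np.arange(cv-4,cv+8);V,T,C=[],[],[]
for u in range(cu-6,cu+6):
    k=[v for v in range(cv-15,cv+15) if face[v,u]]
    if len(k)<5: continue
    kk=np.array(k[-9:]);w=np.clip(g[kk,u]-70,0,None)*(kk<k[-1]-0)
    if w.sum()<60: continue
    c=(w*kk).sum()/w.sum();C.append(c)
    for v in k: V.append(v-c);T.append(th[v,u])
if T: print("white row",np.mean(C).round(2),np.std(C).round(2),"th",np.polyfit(V,T,1)[::-1].round(2))
pt=(abs(y+.1265)<.004)&(r>.1165)&(r<.15)&(th>35)&(th<60)&(g>30)&(g<110)
for a,b in((.1165,.125),(.125,.15)):
    k=pt&(r>a)&(r<b)
    if k.any(): print("ptr",k.sum(),"top",np.median(th[k]).round(2),"mid",np.median(th[k]-np.degrees(.0015/r[k])).round(2),X[k].mean(0).round(4),np.argwhere(k)[:,::-1].mean(0).round(1))
def plate(X):
    x,y,z=np.moveaxis(X,2,0);q=X[(x>.54)&(x<.65)&(y>.05)&(y<.095)&(z>.045)&(z<.16)]
    for _ in range(6):
        c=q.mean(0);A=np.linalg.svd(q[::3]-c,full_matrices=False)[2][2];e=abs((q-c)@A);q=q[e<max(2*np.median(e),.001)]
    A*=np.sign(A[2]);return len(q),np.degrees(np.arctan2(-A[0],A[2])).round(2),(A@(q.mean(0)-[H[0],.06,H[1]])).round(4)
print("plate now",plate(X))
m3=np.load("pics/w3m.npy",allow_pickle=True).item();print("shut",plate(cloud(m3,np.load("pics/w3.npy"))))
s=bot.sense();print(s["t"],s["eef_pos"].round(4),s["force"].round(1),s["gripper_width"])
E
python3 f2.py
```

```text
face at 437 240 288
white row 245.06 0.17 th [48.5  -0.55]
ptr 49 top 48.91 mid 48.18 [ 0.5845 -0.127   0.1378] [439.  255.7]
ptr 79 top 49.04 mid 48.44 [ 0.57   -0.1253  0.1553] [449.2 292.5]
plate now (6716, np.float64(-48.71), np.float64(0.0058))
shut (3136, np.float64(0.6), np.float64(0.0063))
21.1833 [ 0.6053 -0.0094  0.2194] [-6.4  5.5 -0.3] 0.13602939381429874
```

```bash
python3 -c "
from plant import bot
print(bot.close_job())"
```

```text
the job is handed in; nothing more can be done
None
```

Both empty pockets now hold a flat, seated disc, and the gripper is holding the cover open with its pointer at the clip's white line (pointer about 48.3°, line about 48.5°, within roughly 0.5°); the job was handed in at about 21 s of the 72 s allowed.

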